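# Hook the soiled adapter out of the slanted rotor bore and post it into the soak tub

## Robot

A 6-joint arm with a two-finger parallel gripper is mounted at the origin on the work surface. World frame = base frame: x ahead of the robot, y to its left, z up, the work surface at z = 0. Lengths are in m, angles in degrees, forces in N, time in s.
With the tool pointing down it reaches from about 0.3 to 0.75 m from the base axis. Payload 8.5 kg.
Tool frame: the origin (TCP) lies at the very end of the fingers, on their centre line; the grasp point (between the pads) lies 19 mm behind it (env.grasp_offset is the distance from the TCP to the grasp point, in m); y points along the fingers, z is the direction in which the jaws open and shut, and the axes are right-handed (so a half turn about y gives the same grasp; the last joint's range is limited). The gripper opens to 85 mm and grips with 20 to 120 N. Pads are 22 mm wide; open, the fingers measure 114 mm over their backs; the gripper's body (76 mm by 85 mm) begins 54 mm behind the grasp point. The pads swing forward as they close: fully open they stand 13 mm farther back than shut.
Start: joints at [-75.361, 21.807, 74.336, -0, 83.858, -12.336], TCP at [0.249, -0.49, 0.199] pointing down, gripper open.
Joint ranges: [-178.18, 178.18], [-50.72, 133.34], [12.68, 142.11], [-81.47, 261.47], [9.98, 163.14], [-165.26, 165.26]. Speed limits (degrees/s): [136.94, 136.94, 180, 180, 180, 180].

## Interface

Orientations are given as a 3x3 rotation matrix whose columns are the frame's x, y, z axes.
In Python, from rig import env gives the robot as it stands. The module is installed in compiled form; this text tells all that it offers.
- The arm moves only by the shell command python3 -m pendant 'ROWS' [FORCE]. ROWS is JSON, a list of rows, each a list of 3 entries, a list of its own where there are three numbers: the shift along the world's x, y, z as a fraction of full scale, then the turn about the world's z as a fraction of full scale, then the opening, from 0 (shut) to 1 (fully open). A call has 1 to 12 rows; each row shifts and turns the commanded pose from where the row before left it; what a row does not reach is not made up. Full scale, the value 1, is 30 mm for a shift and 5 degrees for a turn. A row lasts 1/12 s, in which the tool goes at most 41.7 mm and 7.16 degrees, less where a joint would pass 70% of its speed; a pose out of reach is approached as far as the arm can. A call with a number of a shift or a turn outside -1 to 1 is refused whole. A call with a gripper value outside its range is refused whole. The fingers move at their own pace and stop on an object; FORCE is the grip in N (left out, the last holds). Time passes only in rows, so rows that do not move let the fingers close. It gives the time, the measured TCP pose, the force and the opening at its end, in the units of the state.
- env.observe(): the state, without advancing time (a new reading comes with each control period).
- env.get_image(name): name is "side" or "top" or "wrist"; returns (picture, depth): 420x560x3 uint8, red, green, blue; 420x560 float32, m along the optical axis (not along the pixel's ray), 0 where there is no reading.
- env.camera_model(name): a dict with "camera_matrix" (3x3 intrinsics, pixels), "R" (3x3) and "t" (3): a world point X has camera coordinates R X + t; the wrist camera has in their place "tool_from_camera" (4x4, takes a point from camera to tool coordinates, whose origin is the TCP and whose axes are the tool frame's). Camera axes: x right, y down, z forward; pixel columns grow to the right and rows downward; lengths in m; the calibration is good to about 2 mm. A picture is of the moment at which its call begins: read the wrist's pose just before it. camera_model takes no time and is no camera call.
- env.close_job(): hands the job in, once; it reports no verdict.
The state is a dict: "time_s": time; "q": joint angles; "qvel": joint speeds; "joint_efforts": joint torques, N m; "position": TCP position; "tool_rot": TCP orientation; "ft_force": force on the tool from outside, world axes, zero at the start; "wrist_torque": the same for the moment, N m; "grip_width": finger opening in m.
Only numpy, scipy, OpenCV 4.12 (cv2) and the standard library are available. Lean on these libraries where they do the work, as an engineer would, in place of code of your own. Each camera call takes 0.05 s, during which the arm holds its last target.

## Task

A tube has leaked in the rotor, so the tube adapter still sitting deep in one of its slanted bores must not be touched by the gripper or arm: take the extraction hook from its fork stand, catch the adapter's wire bail with it and draw the adapter straight up out of the bore, keeping the hook in line with the slanted bore while catching and drawing so that it does not scrape the walls. Push it through the sprung flap of the soak tub with the adapter hanging on the hook, lower it to the bottom without letting it drop, unhook it there and pull the hook out so that the flap shuts. Then hang the hook upright in its fork stand again, let go of it, and leave the rest of the bench undisturbed.

Things in the scene. Friction and masses are not known exactly. Their poses are not given: they have to be found in the camera images.
- rotor: Heavy aluminium centrifuge rotor, fixed, 312 mm across, dished top with its rim 153 mm high, hub 133 mm high. Origin on the bench at its centre, z up. Four equal bores, 66 mm wide, 120 mm deep, 90 degrees apart, each leaning 30 degrees: mouth nearer the rotor's axis than floor. Its x axis points level to the bore that holds the adapter; the others are empty.
- bore_mouth (a point): Centre of the mouth of the adapter's bore, 60 mm from the rotor's axis, 134 mm above the bench. z runs up along the bore, 30 degrees from vertical, leaning towards the rotor's axis; x leads away from the rotor's axis and 30 degrees upward; y is level.
- adapter: Tube adapter to move (about 0.28 kg): white cylinder, 63 mm wide, 45 mm high, four wells in its top, with a stiff arch (bail) of 4 mm wire on it. Origin: centre of its underside, z along its axis to the bail. The bail stands in the y-z plane: legs at y = +-24 mm, open below; a hook goes through along x. It starts on the bore's floor, 3 mm play: its top 75 mm below the mouth along the bore.
- bail_top (a point): Middle of the wire at the top of the bail, on the adapter's axis, 82 mm from its underside and 37 mm above its top face (34 mm at 13 mm to either side, 24 mm at the shoulders over the legs). At the start it lies 38 mm below the bore's mouth, measured along the bore. Axes as the adapter's.
- hook: Extraction hook (0.12 kg), hung in the fork. Origin: underside of its collar (28 mm wide, 6 mm thick), z up the shank. Black flat-sided handle, 22 mm in x by 16 mm in y, 6 to 78 mm above the origin; below, a straight 6 mm steel shank ending in a J, its point 14 mm to +x of the shank (8 mm clear gap) and rising parallel to it. Lowest wire's middle at z = -121 mm, top of the point at z = -103 mm.
- hook_bend (a point): Middle of the wire at the bottom of the J, at x = 7 mm, z = -121 mm of the hook's frame; axes as the hook's. A bail that hangs in it has its wire's middle 5 mm above this point.
- stand: Steel fork stand, fixed: base plate 130 by 100 mm, upright back plate 40 mm behind the seat and as high as the fork; 129 to 135 mm above the bench two flat prongs with a 14 mm slot between them, along the stand's x, open to -x (towards the robot). The slot runs from 30 mm in front of the seat to 19 mm behind it. Origin on the bench under the seat, z up.
- fork_seat (a point): Where the hook's origin rests when it hangs in the fork: middle of the slot, top of the prongs, 135 mm above the bench; axes as the stand's. The collar rests on the prongs; the hook is lifted a little and drawn out to -x, and put back the same way. It may hang turned about its shank.
- tub: Soak tub, fixed: white plastic, 200 mm (x) by 170 mm (y), 172 mm high over its grey lid, walls 4 mm. Origin on the bench at its centre, z up. The 5 mm lid (overhangs 4 mm) has a mouth in its middle, 86 mm in x by 96 mm in y, shut by a sprung steel flap.
- tub_mouth (a point): Centre of the tub's mouth at the top of the lid, 172 mm above the bench; axes as the tub's.
- tub_floor (a point): Centre of the tub's inner floor, 4 mm above the bench; axes as the tub's.
- flap (a joint): Flap angle, rad: 0 shut (level), up to 1.5 hanging open in the tub. Hinged on the mouth's edge at x = -42 mm of the tub (robot's side), 82 mm long; swings down only; a weak spring shuts it (0.01 N m to start, under 0.04 fully open). It presses what is in the mouth towards +x. A hook point facing the hinge is caught under it on the way out; one facing away from the hinge is not.
- flap_edge (a point): Middle of the flap's free edge, 81 mm from its hinge.
- spare_adapter: Bystander: another adapter of the same make, standing on the bench, not in the rotor. Origin at its underside.
- rotor_bottle: Bystander: white centrifuge bottle, 62 mm across, 128 mm high. Origin at its underside.
- amber_bottle: Bystander: amber reagent bottle, 86 mm across, about 170 mm high. Origin at its underside.
- strip_jar: Bystander: white strip jar, 48 mm across, 98 mm high. Origin at its underside.
- microplate: Bystander: clear well plate, 86 by 128 mm, 15 mm high. Origin at its underside.
There are look-alikes about, which are no part of the job. What is shaped like the stand but purple is not meant.

How it is judged (in metres and radians):
On the way, in this order (a step that is already met when the one before it is completed fails the run):
1. the hook is taken out of its fork stand (distance between hook and fork_seat above 0.05 m), for 0.1 s.
2. the bail hangs in the hook, the hook in line with the bore (within 0.17 rad), while the adapter is still down in the bore (distance between hook_bend and bail_top below 0.016 m and angle between the z axis of hook and the z axis of bore_mouth, either way round below 0.17 rad and distance of adapter from where it was at the start of the episode below 0.04 m), for 0.05 s.
3. the adapter is half drawn out along the bore, still on the hook and in line (distance between hook_bend and bail_top below 0.016 m and angle between the z axis of hook and the z axis of bore_mouth, either way round below 0.17 rad and z of adapter in the frame of bore_mouth between -0.065 and -0.015 m), for 0.05 s.
4. the adapter hangs on the hook, clear above the rotor (distance between hook_bend and bail_top below 0.016 m and height (world z) of adapter above 0.155 m and contact force between adapter and rotor below 0.1 N), for 0.2 s.
5. the adapter, still on the hook, goes down through the mouth and holds the flap open (distance between hook_bend and bail_top below 0.016 m and value of joint flap above 0.6 rad and x of adapter in the frame of tub between -0.096 and 0.096 m and y of adapter in the frame of tub between -0.081 and 0.081 m and z of adapter in the frame of tub between -0.005 and 0.09 m), for 0.1 s.
6. the adapter is left unhooked in the tub and the flap has shut over it (x of adapter in the frame of tub between -0.096 and 0.096 m and y of adapter in the frame of tub between -0.081 and 0.081 m and z of adapter in the frame of tub between -0.005 and 0.09 m and value of joint flap below 0.06 rad and linear speed of adapter below 0.05 m/s and distance between hook_bend and bail_top above 0.05 m), for 0.2 s.
At the end, for the whole second after the job is handed in: The adapter rests inside the tub (standing or lying), the flap is shut (within 0.06 rad), and the hook hangs at rest upright (within 0.12 rad) in its fork: collar on the prongs (within 4 mm), within 8 mm across the slot, from 20 mm in front of to 12 mm behind the seat (x of adapter in the frame of tub between -0.096 and 0.096 m and y of adapter in the frame of tub between -0.081 and 0.081 m and z of adapter in the frame of tub between -0.005 and 0.09 m and value of joint flap below 0.06 rad and linear speed of each of adapter, hook below 0.02 m/s and x of hook in the frame of fork_seat between -0.02 and 0.012 m and y of hook in the frame of fork_seat between -0.008 and 0.008 m and z of hook in the frame of fork_seat between -0.004 and 0.004 m and angle between hook's own z axis and vertical below 0.12 rad); the robot touches nothing.
It fails at once if the gripper or the arm touches the soiled adapter (contact force between any of the fingers, the arm and adapter above 0.3 N).
It fails at once if the adapter is dropped: it moves faster than 0.6 m/s while not on the hook (distance between hook_bend and bail_top above 0.03 m and linear speed of adapter above 0.6 m/s).
It fails at once if a bystander is moved by more than 20 mm (distance of any of spare_adapter, rotor_bottle, amber_bottle, strip_jar, microplate from where it was at the start of the episode above 0.02 m).
It also fails if it takes over 72 s, if anything falls off the work surface, if the arm or the gripper's body presses on something with over 40 N, if the wrist force passes 120 N, or if a joint passes its speed limit or range.

## Working session

There is one attempt and no reset: what is moved stays moved. The work goes in short steps, Python scripts to look and compute and a shell command to move; the robot and the scene stay as the last step left them, time stands still between calls to the robot, and variables do not carry over. Pictures are saved under pics/ and viewed, and the job is handed in when it is done.

```bash
ls; mkdir -p pics; python3 - <<'E'
from rig import env
import numpy as np,cv2
s=env.observe()
for k,v in s.items(): print(k,np.round(v,3).tolist())
print(env.grasp_offset)
for n in ["side","top","wrist"]:
    p,d=env.get_image(n); cv2.imwrite(f"pics/{n}0.png",p[:,:,::-1]); np.save(f"pics/{n}0.npy",d)
    print(n,{k:np.round(v,4).tolist() for k,v in env.camera_model(n).items()})
E
```

```text
pics
time_s 0.0
q [-75.361, 21.843, 74.384, 0.001, 83.858, -12.334]
qvel [-0.082, 0.02, 0.01, 0.043, -0.008, -0.051]
joint_efforts [0.0, -44.846, -23.128, -0.0, 0.005, 0.0]
position [0.249, -0.49, 0.198]
tool_rot [[-0.891, -0.0, 0.454], [-0.454, 0.001, -0.891], [-0.0, -1.0, -0.001]]
ft_force [-0.633, 0.268, -0.665]
wrist_torque [0.04, 0.032, -0.012]
grip_width 0.085
0.0187
side {'camera_matrix': [[477.7712, 0.0, 284.5289], [0.0, 477.7712, 209.0253], [0.0, 0.0, 1.0]], 'R': [[0.9814, -0.1908, -0.0201], [-0.1302, -0.5852, -0.8004], [0.1409, 0.7881, -0.5992]], 't': [-0.5662, 0.1236, 1.2689]}
top {'camera_matrix': [[432.8295, 0.0, 277.5865], [0.0, 432.8295, 207.9483], [0.0, 0.0, 1.0]], 'R': [[-0.0018, -0.9998, -0.0203], [-0.9904, 0.0046, -0.1384], [0.1385, 0.0198, -0.9902]], 't': [-0.0426, 0.5927, 1.2702]}
wrist {'camera_matrix': [[324.0201, 0.0, 277.5226], [0.0, 324.0201, 204.1055], [0.0, 0.0, 1.0]], 'tool_from_camera': [[-0.0002, 0.9526, 0.3043, -0.0774], [0.0001, -0.3043, 0.9526, -0.1746], [1.0, 0.0002, -0.0001, -0.0006], [0.0, 0.0, 0.0, 1.0]]}
```

View pics/side0.png

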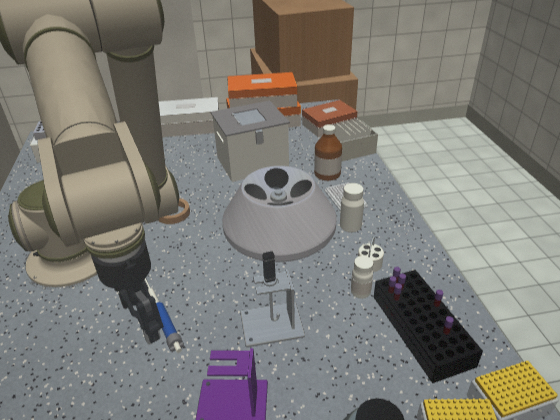

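View pics/top0.png

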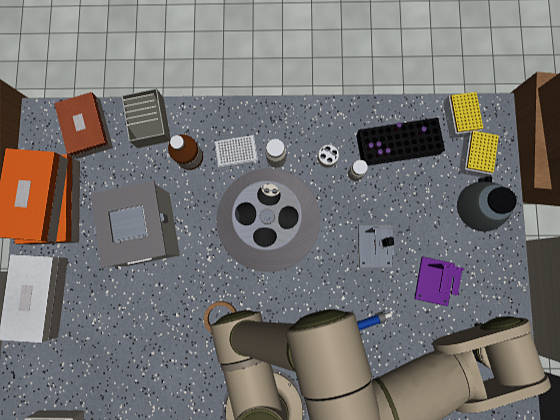

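View pics/wrist0.png

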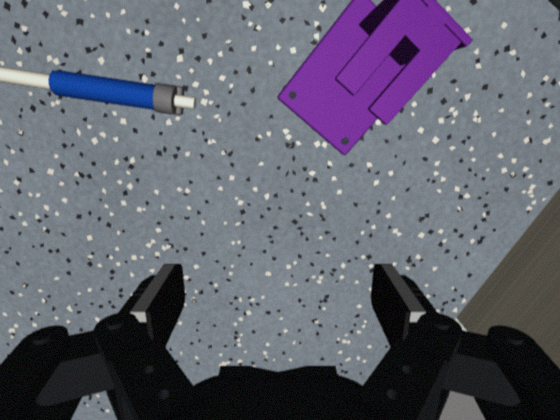

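```bash
cat > h.py <<'E'
import numpy as np,cv2
from rig import env
def cam(n,s=None):
    m=env.camera_model(n);K=np.array(m["camera_matrix"])
    if n=="wrist":
        s=s or env.observe();T=np.array(m["tool_from_camera"]);Rt=np.array(s["tool_rot"]);p=np.array(s["position"])
        Rw=Rt@T[:3,:3];c=Rt@T[:3,3]+p
    else:
        R=np.array(m["R"]);Rw=R.T;c=-R.T@np.array(m["t"])
    return K,Rw,c
def ray(n,u,v,s=None):
    K,R,c=cam(n,s);d=R@np.linalg.solve(K,[u,v,1.]);return c,d
def onplane(n,u,v,z,s=None):
    c,d=ray(n,u,v,s);return c+d*(z-c[2])/d[2]
def proj(n,X,s=None):
    K,R,c=cam(n,s);p=K@(R.T@(np.array(X)-c));return p[:2]/p[2]
def tri(*rays):
    A=np.zeros((3,3));b=np.zeros(3)
    for c,d in rays:
        d=d/np.linalg.norm(d);P=np.eye(3)-np.outer(d,d);A+=P;b+=P@c
    x=np.linalg.solve(A,b);res=[float(np.linalg.norm((np.eye(3)-np.outer(d,d)/(d@d))@(x-c))) for c,d in rays]
    return x,res
def cloud(n,d,s=None):
    K,R,c=cam(n,s);v,u=np.mgrid[:d.shape[0],:d.shape[1]]
    P=np.stack([(u-K[0,2])/K[0,0]*d,(v-K[1,2])/K[1,1]*d,d],-1);return P@R.T+c
def grab(n,tag):
    s=env.observe();p,d=env.get_image(n);cv2.imwrite(f"pics/{tag}.png",p[:,:,::-1]);np.save(f"pics/{tag}.npy",d)
    import json;json.dump({k:np.array(v).tolist() for k,v in s.items()},open(f"pics/{tag}.json","w"));return s,p,d
def crop(src,dst,x0,y0,x1,y1,k):
    im=cv2.imread(f"pics/{src}.png")[y0:y1,x0:x1];cv2.imwrite(f"pics/{dst}.png",cv2.resize(im,None,fx=k,fy=k,interpolation=cv2.INTER_CUBIC))
E
python3 - <<'E'
from h import *
crop("top0","c1",205,160,405,290,4)
crop("side0","c2",200,150,350,360,2.8)
crop("top0","c3",90,175,190,275,5)
E
```

```text
(no output)
```

View pics/c1.png

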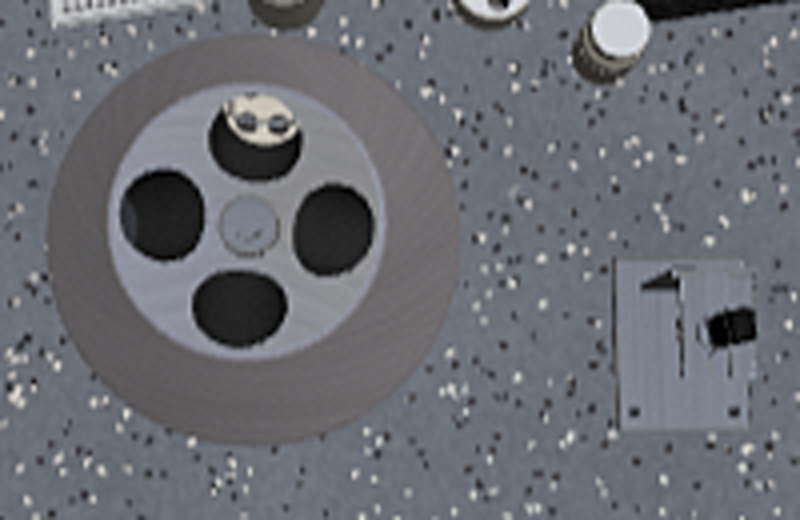

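View pics/c2.png

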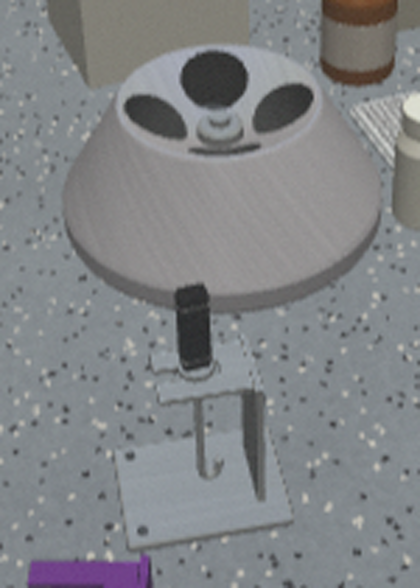

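View pics/c3.png

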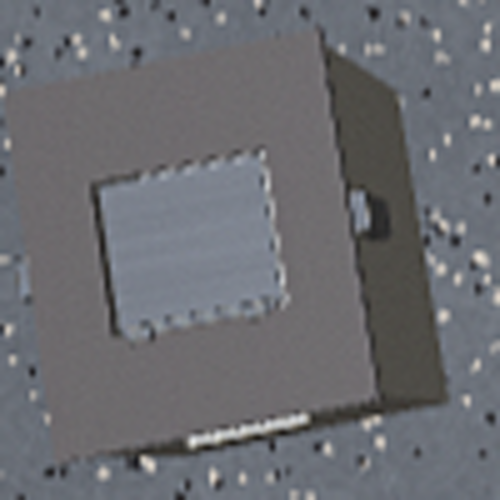

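```bash
python3 - <<'E'
from h import *
d=np.load("pics/top0.npy");P=cloud("top",d)
f=lambda cx,cy:(90+cx/5,175+cy/5)
q=[(97,186),(263,152),(285,300),(120,338)]
pts=[onplane("top",*f(*a),.172) for a in q]
print(np.round(pts,4)); 
for i in range(4): print(np.linalg.norm(pts[i]-pts[(i+1)%4]))
lid=[(8,92),(318,28),(380,402),(58,460)]
L=[onplane("top",*f(*a),.172) for a in lid];print(np.round(L,4))
for i in range(4): print(np.linalg.norm(L[i]-L[(i+1)%4]))
for (u,v) in [(118,190),(140,200),(128,222),(150,240),(100,200)]: print(u,v,np.round(P[v,u],4))
g=lambda cx,cy:(205+cx/4,160+cy/4)
# rotor rim outer & dish ellipse
for (u,v) in [g(250,225),g(255,140),g(165,215),g(335,230),g(240,310),g(735,328),g(710,345)]:
    print(round(u,1),round(v,1),np.round(P[int(round(v)),int(round(u))],4))
E
```

```text
[[0.5645 0.4139 0.172 ]
 [0.5829 0.3231 0.172 ]
 [0.5016 0.3077 0.172 ]
 [0.4813 0.397  0.172 ]]
0.09266001505625368
0.08275875461428032
0.09157019854148403
0.0849581892097308
[[0.6171 0.4662 0.172 ]
 [0.6521 0.2954 0.172 ]
 [0.4464 0.2539 0.172 ]
 [0.4158 0.4273 0.172 ]]
0.17434725760948153
0.2097983696483908
0.17605581349324495
0.20507025893648145
118 190 [0.6262 0.3931 0.1723]
140 200 [0.597  0.3289 0.1778]
128 222 [0.5371 0.3607 0.1738]
150 240 [0.4876 0.2971 0.1779]
100 200 [0.5985 0.4417 0.1722]
267.5 216.2 [ 0.5563 -0.0196  0.1377]
268.8 195.0 [ 0.6304 -0.0189  0.0525]
246.2 213.8 [0.572  0.0494 0.0599]
288.8 217.5 [ 0.559  -0.0788  0.0645]
265.0 237.5 [ 0.4997 -0.0079  0.0683]
388.8 242.0 [ 0.4779 -0.3346  0.2183]
382.5 246.2 [ 0.4715 -0.333   0.1425]
```

The thing wanted is the grey stand with the hook at top px (388,242) / side px (270,270). Look-alikes are the purple fork at top (437,282), which carries no hook, and the spare adapter at top (328,154). The soiled adapter is the one in the bore at top px (270,190). I'll move above the hook and take a close look.

```bash
python3 -m pendant '[[[0,0,1],0,1],[[0.5,0.4,0.8],-0.6,1],[[0.8,0.7,0.5],-0.7,1],[[0.8,0.7,0.3],-0.7,1],[[0.8,0.7,0.3],-0.7,1],[[0.8,0.7,0.3],-0.7,1],[[0.8,0.7,0.2],-0.7,1],[[0.8,0.6,0],-0.7,1],[[0.8,0.5,0],-0.7,1],[[0,0,0],0,1]]'
python3 - <<'E'
from h import *
s,p,d=grab("wrist","w1");print(s["position"],s["tool_rot"],s["time_s"],s["q"])
E
```

```text
time_s: 0.98
position: [0.4354, -0.3373, 0.3006]
tool_rot: [[-1.0, 0.001, -0.008], [0.008, 0.001, -1.0], [-0.001, -1.0, -0.001]]
ft_force: [-0.3, 0.1, -0.6]
grip_width: 0.0853
[ 0.43543579 -0.33732231  0.30058454] [[-9.99968570e-01  7.04121516e-04 -7.89701352e-03]
 [ 7.89775435e-03  1.05563734e-03 -9.99968255e-01]
 [-6.95762781e-04 -9.99999195e-01 -1.06116514e-03]] 0.9833 [-5.01188575e+01  1.90826859e+01  6.19562115e+01  7.06060518e-02
  9.89816417e+01  4.03446446e+01]
```

View pics/w1.png

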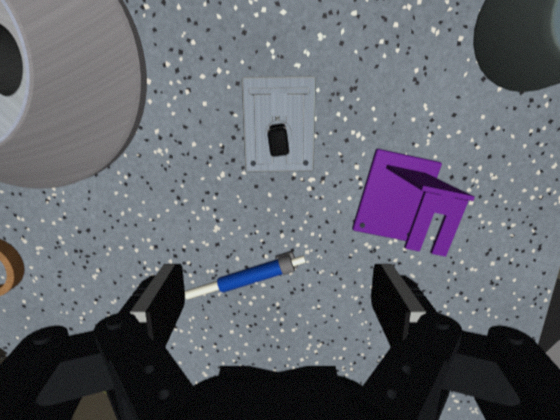

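```bash
python3 - <<'E'
from h import *
crop("w1","c4",225,65,335,185,5)
E
```

```text
(no output)
```

View pics/c4.png

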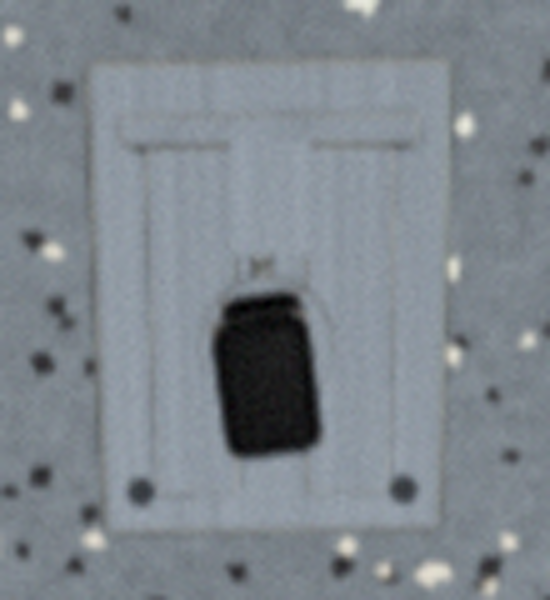

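```bash
python3 - <<'E'
from h import *
import json
s=json.load(open("pics/w1.json"))
f=lambda a:(225+a[0]/5-.4,65+a[1]/5-.4)
for z in (0.005,):
    B=[onplane("wrist",*f(a),z,s) for a in [(92,62),(449,62),(438,527),(108,527)]]
    print(np.round(B,4),np.mean(B,0),[np.linalg.norm(B[i]-B[(i+1)%4]) for i in range(4)])
    e=B[0]-B[3];e2=B[1]-B[2];print(np.degrees(np.arctan2(e[1],e[0])),np.degrees(np.arctan2(e2[1],e2[0])))
T=[onplane("wrist",*f(a),.213,s) for a in [(217,345),(303,325),(320,442),(232,455)]]
print(np.round(T,4),np.mean(T,0),[np.linalg.norm(T[i]-T[(i+1)%4]) for i in range(4)])
# prong slots
P=[onplane("wrist",*f(a),.135,s) for a in [(240,495),(307,495),(307,240),(240,240),(150,150),(394,150),(155,495),(390,495)]];print(np.round(P,4))
d=np.load("pics/w1.npy");C=cloud("wrist",d,s)
for u,v in [(278,145),(278,150),(258,140),(300,140),(278,75+15)]: print(u,v,C[v,u])
# two views: handle top centre
K,R,c=cam("side");
side=cv2.imread("pics/side0.png");m=(side.max(2)<45);m[:, :240]=0;m[:,300:]=0;m[:245]=0;m[295:]=0
ys,xs=np.where(m);print(xs.min(),xs.max(),ys.min(),ys.max(),[(y,xs[ys==y].min(),xs[ys==y].max()) for y in range(ys.min(),ys.max(),4)])
E
```

```text
[[ 0.5435 -0.2907  0.005 ]
 [ 0.5428 -0.3874  0.005 ]
 [ 0.4149 -0.3876  0.005 ]
 [ 0.4156 -0.2903  0.005 ]] [ 0.47921809 -0.33903219  0.005     ] [np.float64(0.09667842019443708), np.float64(0.12786874852922228), np.float64(0.09727815569639772), np.float64(0.12789671231422586)]
-0.18304829785441218 0.08574481879003454
[[ 0.4877 -0.3298  0.213 ]
 [ 0.4907 -0.3434  0.213 ]
 [ 0.4722 -0.3462  0.213 ]
 [ 0.4702 -0.3319  0.213 ]] [ 0.48018161 -0.33781062  0.213     ] [np.float64(0.013993016353360676), np.float64(0.018733171980276034), np.float64(0.014405375661612008), np.float64(0.0176577357319465)]
[[ 0.4491 -0.3317  0.135 ]
 [ 0.449  -0.3459  0.135 ]
 [ 0.501  -0.3459  0.135 ]
 [ 0.5011 -0.3324  0.135 ]
 [ 0.5185 -0.3147  0.135 ]
 [ 0.5181 -0.3632  0.135 ]
 [ 0.4492 -0.3137  0.135 ]
 [ 0.4488 -0.3635  0.135 ]]
278 145 [ 0.47846716 -0.33763546  0.21157968]
278 150 [ 0.47447992 -0.33760644  0.21182277]
258 140 [ 0.47386635 -0.3168612   0.13474288]
300 140 [ 0.47352133 -0.36045007  0.13461344]
278 90 [ 0.5226603  -0.33797114  0.13497303]Traceback (most recent call last):
  File "<stdin>", line 18, in <module>
    return umr_minimum(a, axis, None, out, keepdims, initial, where)
ValueError: zero-size array to reduction operation minimum which has no identity
```

The wrist view shows the grey stand at (280,120) with the hook's black handle at (278,140), turned about 7.5° from the slot. Prong height by depth is 0.135 and handle top 0.212, which agrees with the text. The purple one at (410,200) is left alone. I'm grasping now.

```bash
python3 -m pendant '[[[0.75,-0.02,0],0.8,1],[[0.74,-0.02,-0.3],0.8,1],[[0,0,-0.8],0,1],[[0,0,-0.9],0,1],[[0,0,-0.9],0,1],[[0,0,-0.9],0,1],[[0,0,-0.6],0,1],[[0,0,0],0,1],[[0,0,0],0,0],[[0,0,0],0,0],[[0,0,0],0,0],[[0,0,0],0,0]]' 50
python3 - <<'E'
from h import *
s,p,d=grab("side","s2");print(s["position"],s["grip_width"]);crop("s2","c5",180,220,340,360,5)
E
```

```text
time_s: 2.03
position: [0.4774, -0.3418, 0.1701]
tool_rot: [[-0.992, 0.002, 0.13], [-0.13, -0.002, -0.992], [-0.001, -1.0, 0.002]]
ft_force: [-0.3, -1.0, 0.0]
grip_width: 0.0385
[ 0.47742284 -0.34182863  0.17014824] 0.038547608475155856
```

View pics/c5.png

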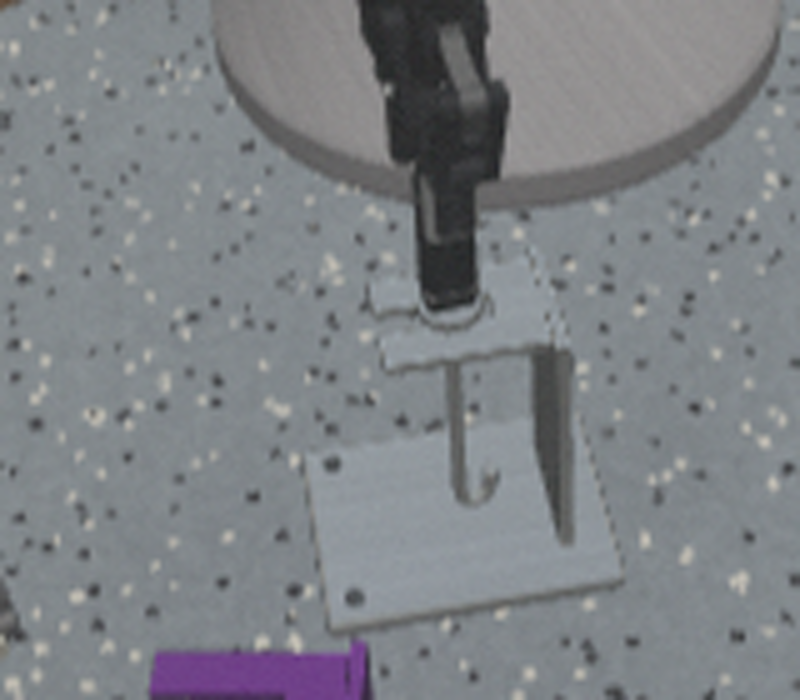

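```bash
python3 -m pendant '[[[0.08,0.11,0],0,0],[[0,0,0],0,0],[[0,0,0],0,0],[[0,0,0],0,0],[[0,0,0],0,0],[[0,0,0],0,0]]' 50
```

```text
time_s: 2.58
position: [0.48, -0.338, 0.1696]
tool_rot: [[-0.991, 0.001, 0.13], [-0.13, -0.001, -0.991], [-0.001, -1.0, 0.001]]
ft_force: [-0.0, 1.3, 6.1]
grip_width: 0.0144
```

```bash
python3 -m pendant '[[[0,0,0.4],0,0],[[-0.3,0,0],0,0],[[-0.7,0,0],0,0],[[-0.7,0,0],0,0],[[-0.8,0,0.1],0,0],[[0,0.2,0.2],1,0],[[0,0.3,0.2],1,0],[[0,0.4,0.2],1,0],[[0,0.4,0],1,0],[[0,0.4,0],1,0],[[0,0.1,0],1,0],[[0,0,0],1,0]]' 60
python3 -m pendant '[[[0,0,0],1,0],[[0,0,0],1,0],[[0.2,0,0],1,0],[[0.4,0,0],1,0],[[0.4,0,0],1,0],[[0.4,0,0],1,0],[[0.4,0,0],1,0],[[0.4,0,0],1,0],[[0.1,0,0],1,0],[[0,0,0],0.5,0],[[0,0,0],0,0]]' 60
python3 - <<'E'
from h import *
s,p,d=grab("side","s3");print(s["position"],s["grip_width"]);crop("s3","c6",180,190,340,330,5)
s,p,d=grab("top","t3")
E
```

```text
time_s: 3.58
position: [0.4038, -0.2829, 0.2014]
tool_rot: [[-0.734, -0.001, 0.679], [-0.679, 0.001, -0.734], [0.0, -1.0, -0.001]]
ft_force: [-0.3, 0.2, -0.3]
grip_width: 0.0137
time_s: 4.5
position: [0.4731, -0.2838, 0.201]
tool_rot: [[0.001, -0.001, 1.0], [-1.0, 0.001, 0.001], [-0.001, -1.0, -0.001]]
ft_force: [0.2, -0.1, -2.0]
grip_width: 0.0142
[ 0.47306446 -0.28383538  0.20101802] 0.014233775658996294
```

View pics/c6.png

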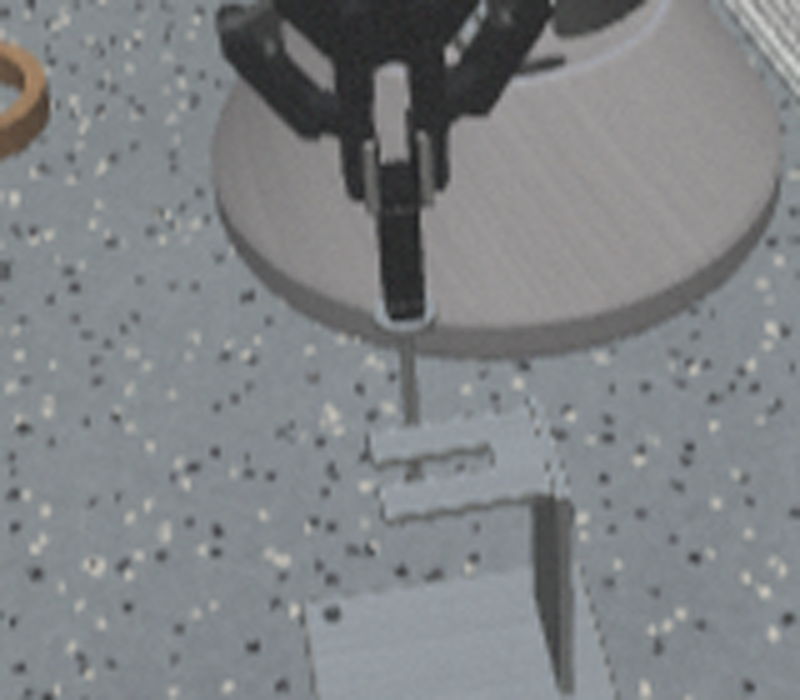

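View pics/t3.png

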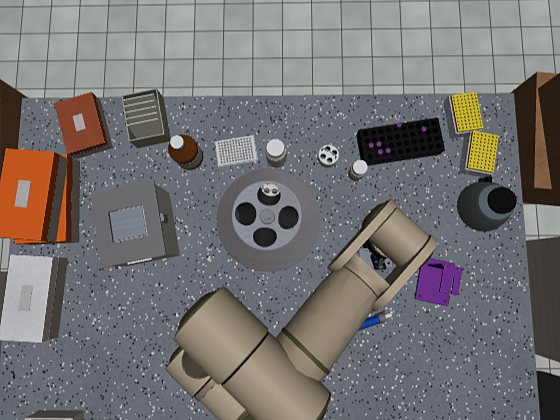

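```bash
python3 -m pendant '[[[0,-0.4,0],0,0],[[0,-0.4,0],0,0],[[0,-0.2,0],0,0],[[0,-0.2,0],0,0],[[0,-0.2,0],0,0],[[0,-0.2,0],0,0],[[0,-0.2,0],0,0],[[0,-0.2,0],0,0],[[0,0,0],0,0]]' 30
python3 - <<'E'
from h import *
s,p,d=grab("side","s4");print(s["position"],s["grip_width"],s["ft_force"],s["wrist_torque"]);crop("s4","c7",180,190,340,330,5)
E
```

```text
time_s: 5.35
position: [0.4735, -0.3453, 0.2018]
tool_rot: [[-0.001, 0.0, 1.0], [-1.0, -0.001, -0.001], [0.001, -1.0, 0.0]]
ft_force: [-0.6, 2.5, -0.1]
grip_width: 0.0142
[ 0.47354915 -0.3452921   0.20179687] 0.014219608313785779 [-0.60437959  2.45190777 -0.06407887] [0.88142066 0.1804595  0.0356823 ]
```

View pics/c7.png

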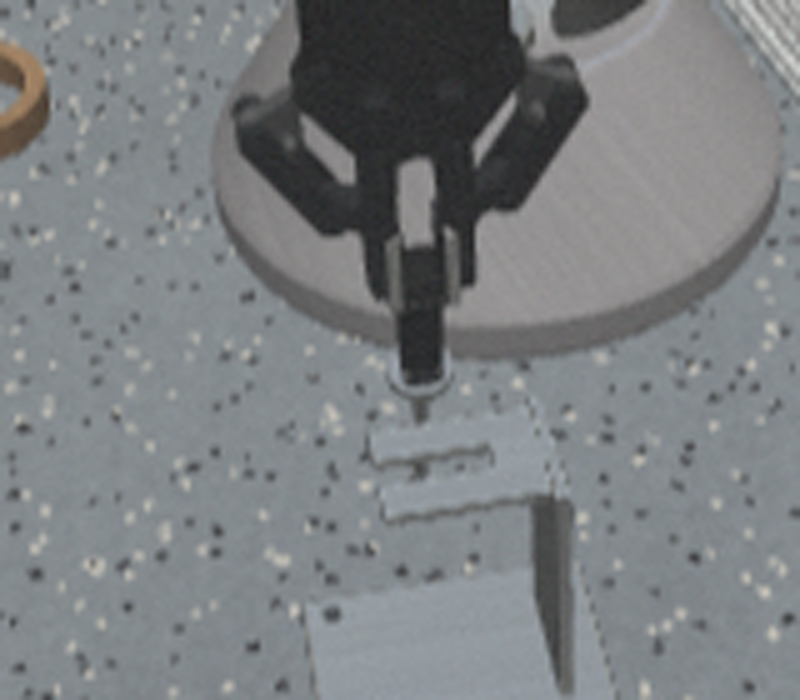

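```bash
python3 -m pendant '[[[0,-0.25,0],0,0],[[0,-0.25,0],0,0],[[0,0,0],0,0],[[0,0,0],0,0]]' 30
python3 -m pendant '[[[0,0.2,0],0,0],[[0,0.4,0.1],0,0],[[0,0.6,0.3],-1,0],[[0,0.6,0.7],-1,0],[[0,0.6,0.9],-1,0],[[0,0.4,0.9],-1,0],[[0,0,0.9],-1,0],[[0,0,0.6],-1,0],[[0,0,0],-1,0],[[0,0,0],-1,0],[[0,0,0],-1,0],[[0,0,0],-1,0]]' 100
python3 -m pendant '[[[0,0,0],-1,0],[[0,0,0],-1,0],[[0,0,0],-1,0],[[0,0,0],-1,0],[[0,0,0],-1,0],[[0,0,0],-1,0],[[0,0,0],-1,0],[[0,0,0],-1,0],[[0,0,0],0,0],[[0,0,0],0,0]]' 100
python3 - <<'E'
from h import *
s,p,d=grab("side","s5");print(s["position"],s["tool_rot"],s["grip_width"],s["ft_force"])
E
```

```text
time_s: 5.73
position: [0.4737, -0.3596, 0.2024]
tool_rot: [[-0.001, 0.001, 1.0], [-1.0, -0.001, -0.001], [0.001, -1.0, 0.001]]
ft_force: [-0.8, 3.0, 1.0]
grip_width: 0.0139
time_s: 6.73
position: [0.4735, -0.2743, 0.3342]
tool_rot: [[-0.769, 0.001, 0.639], [-0.639, -0.001, -0.769], [0.001, -1.0, 0.001]]
ft_force: [0.2, 0.5, -0.2]
grip_width: 0.0126
time_s: 7.57
position: [0.4735, -0.2745, 0.3341]
tool_rot: [[-1.0, 0.0, 0.002], [-0.002, -0.001, -1.0], [-0.0, -1.0, 0.001]]
ft_force: [-0.2, -0.2, -1.9]
grip_width: 0.0125
[ 0.47353925 -0.27449149  0.33409763] [[-9.99997042e-01  3.94050724e-04  2.40020829e-03]
 [-2.40055350e-03 -8.77928495e-04 -9.99996733e-01]
 [-3.91942225e-04 -9.99999537e-01  8.78871837e-04]] 0.012456585830460842 [-0.173799   -0.18958653 -1.92007262]
```

View pics/s5.png

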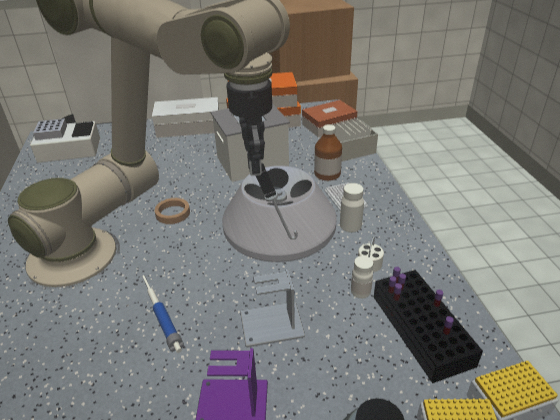

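```bash
python3 - <<'E'
from h import *
crop("s5","c8",235,140,325,250,6)
s,p,d=grab("wrist","w5");crop("w5","c9",200,0,360,330,2.3)
E
```

View pics/c8.png

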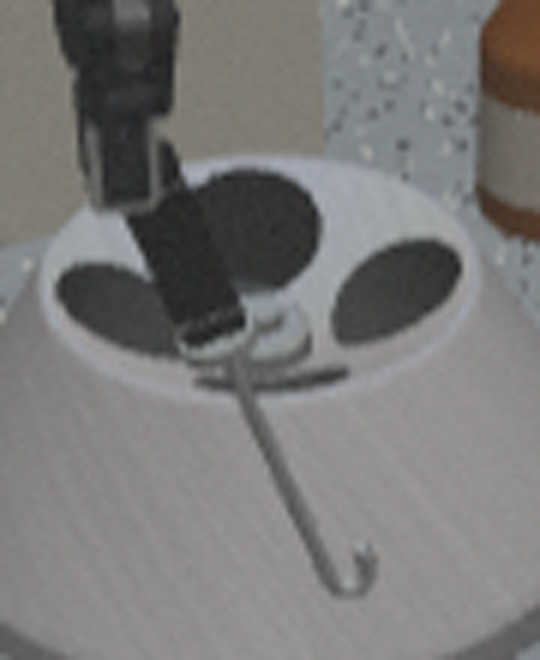

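View pics/w5.png

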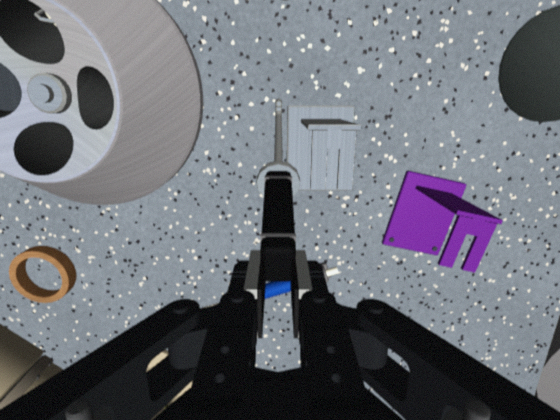

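```bash
python3 - <<'E'
from h import *
import json
s=json.load(open("pics/w5.json"))
f=lambda a:(235+a[0]/6-.4,140+a[1]/6-.4)
def yp(n,u,v,y,s=None):
    c,d=ray(n,u,v,s);return c+d*(y-c[1])/d[1]
y0=-.2745
for a in [(245,385),(290,485),(322,560),(348,590),(369,552),(213,345)]:
    print(a,np.round(yp("side",*f(a),y0),4))
A=yp("side",*f((245,385)),y0);B=yp("side",*f((322,560)),y0);e=A-B;print("tilt",np.degrees(np.arctan2(-e[0],e[2])))
# wrist+side triangulation: bend tip
X,r=tri(ray("wrist",279,101,s),ray("side",*f((355,580))));print(X,r)
X,r=tri(ray("wrist",278,165,s),ray("side",*f((238,360))));print(X,r)
E
```

```text
(245, 385) [ 0.5109 -0.2745  0.2851]
(290, 485) [ 0.5251 -0.2745  0.2404]
(322, 560) [ 0.5357 -0.2745  0.2051]
(348, 590) [ 0.5449 -0.2745  0.1897]
(369, 552) [ 0.5526 -0.2745  0.2058]
(213, 345) [ 0.5008 -0.2745  0.303 ]
tilt 17.268062833435806
[ 0.54886281 -0.27518     0.19418421] [0.0015176889486870652, 0.0015176889486870897]
[ 0.5093649  -0.2743589   0.29539684] [0.000504445977660727, 0.0005044459776608104]
```

```bash
python3 -m pendant '[[[0,0,0],0,0],[[0,0,0],0,0],[[0,0,0],0,0],[[0,0,0],0,0],[[0,0,0],0,0],[[0,0,0],0,0]]' 100
python3 - <<'E'
from h import *
s,p,d=grab("side","s6");crop("s6","c10",235,140,325,250,6)
a=cv2.imread("pics/s5.png").astype(int);b=cv2.imread("pics/s6.png").astype(int);D=np.abs(a-b).max(2)[130:260,200:340];print((D>40).sum())
# depth-based tilt: shank/handle pixels near plane y
C=cloud("side",d);m=(np.abs(C[...,1]+.2745)<.02)&(C[...,2]>.17)&(C[...,2]<.33)&(C[...,0]>.45)&(C[...,0]<.6)
P=C[m];print(len(P))
for z in np.arange(.18,.34,.01):
    q=P[np.abs(P[:,2]-z)<.005]
    if len(q): print(round(z,3),len(q),np.round(q.mean(0),4))
E
```

```text
time_s: 8.17
position: [0.4736, -0.2751, 0.3338]
tool_rot: [[-1.0, -0.0, -0.0], [0.0, 0.0, -1.0], [0.0, -1.0, -0.0]]
ft_force: [-0.4, 0.2, -1.1]
grip_width: 0.0123
2
317
0.19 19 [ 0.5457 -0.2771  0.1915]
0.2 21 [ 0.5437 -0.2782  0.1999]
0.21 16 [ 0.5395 -0.2779  0.2089]
0.22 11 [ 0.5302 -0.2775  0.2199]
0.23 11 [ 0.527  -0.278   0.2293]
0.24 13 [ 0.5238 -0.2779  0.2399]
0.25 11 [ 0.5204 -0.2773  0.2504]
0.26 13 [ 0.517  -0.2779  0.2601]
0.27 10 [ 0.5145 -0.2771  0.2689]
0.28 14 [ 0.5112 -0.277   0.2792]
0.29 13 [ 0.5074 -0.2775  0.2895]
0.3 20 [ 0.497  -0.2847  0.3027]
0.31 71 [ 0.5022 -0.2833  0.3098]
0.32 49 [ 0.4984 -0.2827  0.32  ]
0.33 25 [ 0.4956 -0.2826  0.3271]
```

```bash
python3 -m pendant '[[[0,0,0],1,0],[[0,0,0],1,0],[[0,0,0],1,0],[[0,0,0],1,0],[[0,0,0],1,0],[[0,0,0],1,0],[[0,0,-0.4],1,0],[[0,0,-0.8],1,0],[[0,0,-0.8],1,0],[[0,0,-0.8],1,0],[[0,0,-0.8],1,0],[[0,0,-0.6],1,0]]' 100
python3 -m pendant '[[[0,0,-0.2],1,0],[[0,0,0],1,0],[[0,0,0],1,0],[[0,-0.5,0],1,0],[[0,-0.7,0],1,0],[[0,-0.7,0],1,0],[[0,-0.4,0],0,0],[[0,-0.4,0],0,0],[[0,-0.4,0],0,0],[[0,-0.4,0],0,0],[[0,-0.25,0],0,0],[[0,0,0],0,0]]' 30
python3 -m pendant '[[[0,0,0],0,0]]' 30
```

```text
time_s: 9.22
position: [0.4731, -0.2747, 0.2059]
tool_rot: [[-0.497, -0.001, 0.868], [-0.868, 0.001, -0.497], [-0.0, -1.0, -0.002]]
ft_force: [1.3, -0.5, -0.9]
grip_width: 0.0123
time_s: 10.22
position: [0.4738, -0.3883, 0.2018]
tool_rot: [[-0.002, 0.001, 1.0], [-1.0, 0.0, -0.002], [-0.0, -1.0, 0.001]]
ft_force: [0.7, 2.6, 3.2]
grip_width: 0.0128
time_s: 10.3
position: [0.4739, -0.3876, 0.2023]
tool_rot: [[-0.001, 0.001, 1.0], [-1.0, -0.001, -0.001], [0.001, -1.0, 0.001]]
ft_force: [0.2, 2.2, 3.6]
grip_width: 0.0125
```

```bash
python3 -m pendant '[[[0,0,0],0,0],[[0,0,0],0,0],[[0,0.3,0],0,0],[[0,0.6,0.2],0,0],[[0,0.8,0.5],-1,0],[[0,0.8,0.8],-1,0],[[0,0.8,0.9],-1,0],[[0,0.8,0.9],-1,0],[[0,0.8,0.9],-1,0],[[0,0.8,0.9],-1,0],[[0,0.8,0.8],-1,0],[[0,0.8,0.4],-1,0]]' 110
python3 -m pendant '[[[0,0.6,0],-1,0],[[0,0.6,0],-1,0],[[0,0.6,0],-1,0],[[0,0,0],-1,0],[[0,0,0],-1,0],[[0,0,0],-1,0],[[0,0,0],-1,0],[[0,0,0],-1,0],[[0,0,0],-1,0],[[0,0,0],-1,0],[[0,0,0],0,0]]' 110
python3 - <<'E'
from h import *
s,p,d=grab("side","s7");print(s["position"],s["grip_width"],s["time_s"])
y=s["position"][1]
C=cloud("side",d);m=(np.abs(C[...,1]-y)<.02)&(C[...,2]>.2)&(C[...,2]<.44)&(C[...,0]>.45)&(C[...,0]<.65)
P=C[m];print(len(P))
for z in np.arange(.2,.44,.01):
    q=P[np.abs(P[:,2]-z)<.005]
    if len(q): print(round(z,3),len(q),np.round(q.mean(0),4))
s,p,d=grab("wrist","w7")
E
```

```text
time_s: 11.3
position: [0.4731, -0.1664, 0.3943]
tool_rot: [[-0.646, 0.004, 0.763], [-0.763, -0.004, -0.646], [0.0, -1.0, 0.006]]
ft_force: [0.7, -0.2, -1.4]
grip_width: 0.0118
time_s: 12.22
position: [0.4729, -0.1136, 0.3911]
tool_rot: [[-1.0, 0.0, -0.003], [0.003, -0.001, -1.0], [-0.0, -1.0, 0.001]]
ft_force: [-1.0, -0.2, -1.2]
grip_width: 0.0117
[ 0.47291116 -0.11355668  0.39114292] 0.011703251193639179 12.2167
566
0.26 20 [ 0.5696 -0.1137  0.2597]
0.27 21 [ 0.5657 -0.1141  0.2697]
0.28 14 [ 0.5565 -0.1143  0.2792]
0.29 10 [ 0.549  -0.1142  0.2897]
0.3 10 [ 0.5448 -0.1149  0.2995]
0.31 12 [ 0.5398 -0.1145  0.3093]
0.32 13 [ 0.5344 -0.1144  0.3206]
0.33 11 [ 0.53   -0.1142  0.3302]
0.34 10 [ 0.5258 -0.1139  0.339 ]
0.35 13 [ 0.5212 -0.1151  0.3493]
0.36 16 [ 0.5084 -0.1214  0.3617]
0.37 62 [ 0.5121 -0.1216  0.3703]
0.38 50 [ 0.5072 -0.1202  0.3801]
0.39 49 [ 0.5024 -0.1207  0.3903]
0.4 52 [ 0.4971 -0.1205  0.4   ]
0.41 53 [ 0.4925 -0.121   0.4103]
0.42 54 [ 0.4868 -0.1212  0.4204]
0.43 60 [ 0.4789 -0.1233  0.4299]
```

View pics/s7.png

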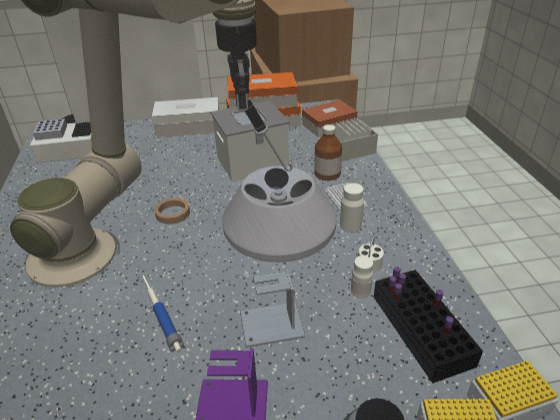

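View pics/w7.png

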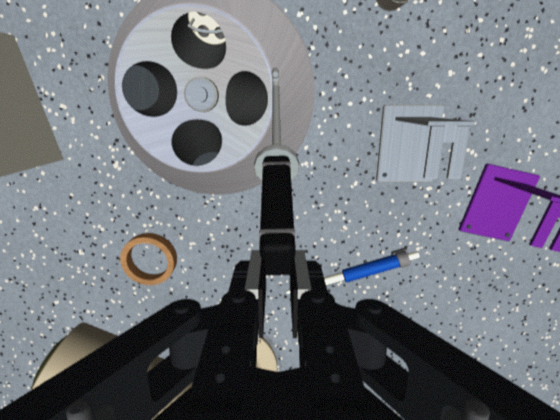

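```bash
python3 - <<'E'
from h import *
crop("w7","c11",95,0,325,200,3.4)
s,p,d=grab("top","t7");crop("t7","c12",205,160,335,275,6)
E
```

```text
(no output)
```

View pics/c11.png

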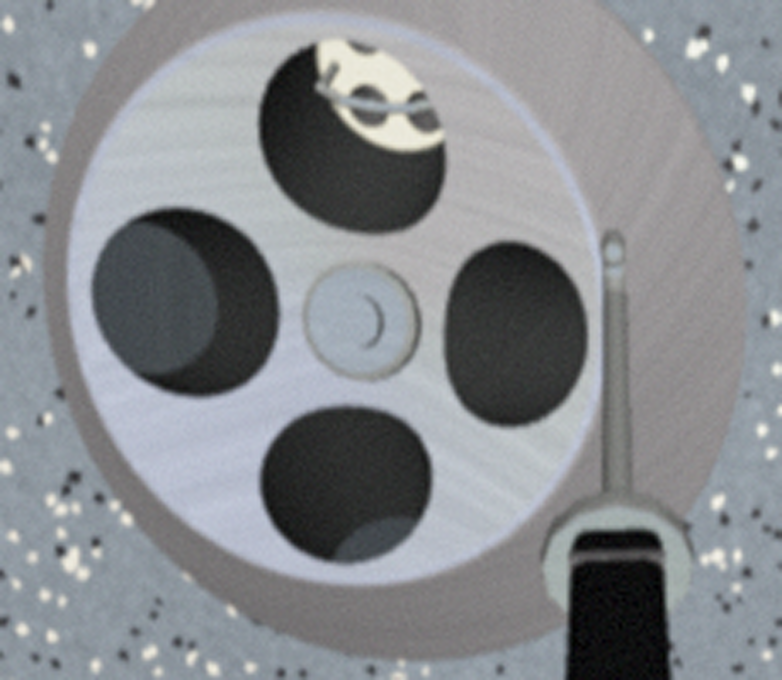

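View pics/c12.png

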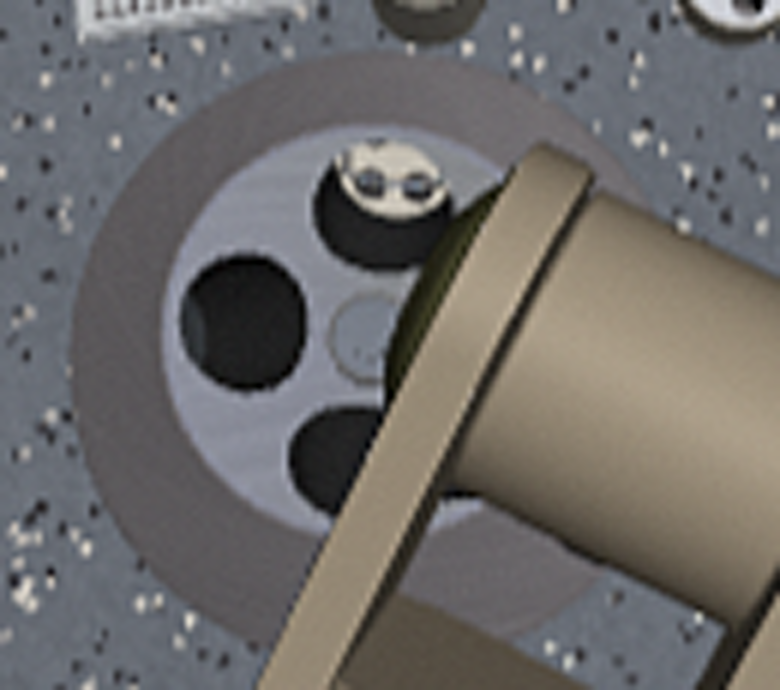

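```bash
python3 - <<'E'
from h import *
import json
s=json.load(open("pics/w7.json"))
im=cv2.imread("pics/w7.png");hsv=im.max(2)
# bores: dark blobs w7
m=(im.max(2)<75).astype(np.uint8);m[:, :100]=0;m[:,275:]=0;m[185:]=0
n,l,st,ce=cv2.connectedComponentsWithStats(m)
f=lambda a:(95+(a[0]+.5)/3.4-.5,(a[1]+.5)/3.4-.5)
def fitcirc(pts,z):
    P=np.array([onplane("wrist",*f(a),z,s)[:2] for a in pts])
    A=np.c_[2*P,np.ones(len(P))];b=(P**2).sum(1);x=np.linalg.lstsq(A,b,rcond=None)[0];r=np.sqrt(x[2]+x[0]**2+x[1]**2)
    return x[:2],r,np.abs(np.hypot(*(P-x[:2]).T)-r).max()
print("rim",fitcirc([(68,270),(603,290),(345,12),(345,585),(150,90),(130,480),(530,110),(540,470)],.153))
print("hub",fitcirc([(303,320),(420,320),(362,262),(362,380),(320,278),(404,362)],.133))
B={}
for k,pts in dict(a=[(260,125),(447,150),(330,40),(372,232),(285,65),(300,205),(440,190)],o=[(260,480),(432,480),(345,405),(345,562)],l=[(92,300),(279,305),(180,208),(200,396)],r=[(445,330),(588,335),(510,241),(512,427)]).items():
    P=np.array([onplane("wrist",*f(a),.136,s)[:2] for a in pts]);print(k,np.round(P.tolist(),3).tolist());B[k]=(P.max(0)+P.min(0))/2;print(B[k])
for a,b in(("a","o"),("l","r")):
    e=B[a]-B[b];print(np.degrees(np.arctan2(e[1],e[0])))
# top view
g=lambda a:(205+(a[0]+.5)/6-.5,160+(a[1]+.5)/6-.5)
# bail in two views: between wells middle of wire
X,r=tri(ray("wrist",*f((396,106)),s),ray("top",*g((393,184))));print("bail",X,r)
E
```

```text
rim (array([ 0.55837923, -0.01126186]), np.float64(0.0946848466909104), np.float64(0.005418210068612234))
hub (array([ 0.55768209, -0.01652104]), np.float64(0.021128233622256305), np.float64(0.0006757698997238333))
a [[0.623, 0.014], [0.615, -0.051], [0.649, -0.013], [0.588, -0.023], [0.642, 0.003], [0.597, 0.002], [0.602, -0.048]]
[ 0.61889714 -0.01877978]
o [[0.5, 0.026], [0.5, -0.04], [0.528, -0.009], [0.468, -0.004]]
[ 0.49785459 -0.00716939]
l [[0.565, 0.081], [0.563, 0.013], [0.596, 0.045], [0.531, 0.046]]
[0.56359386 0.04701035]
r [[0.555, -0.048], [0.553, -0.101], [0.585, -0.073], [0.52, -0.072]]
[ 0.55262357 -0.07437171]
-5.479042479444643
84.83574544729767
bail [ 0.64062923 -0.02303886  0.07486803] [0.000244216885536309, 0.0002442168855363132]
```

```bash
cat >> h.py <<'E'
YAW=np.radians(-5.3);RC=np.array([.558,-.0145])
def bore():
    u=np.array([np.cos(YAW),np.sin(YAW),0]);z=-.5*u+np.array([0,0,.8660]);x=.866*u+np.array([0,0,.5]);y=np.cross(z,x)
    M=np.r_[RC,.134]+.06*u;return M,x,y,z
E
python3 - <<'E'
from h import *
import json
s=json.load(open("pics/w7.json"));M,x,y,z=bore();print(M,x,y,z)
w=cv2.imread("pics/w7.png");t=cv2.imread("pics/t7.png")
w=cv2.resize(w[0:100,140:260],None,fx=6,fy=6,interpolation=cv2.INTER_CUBIC);t=cv2.resize(t[160:240,230:310],None,fx=6,fy=6,interpolation=cv2.INTER_CUBIC)
def mk(P,c):
    a=proj("wrist",P,s);b=proj("top",P)
    cv2.circle(w,(int((a[0]-140+.5)*6),int((a[1]+.5)*6)),2,c,-1);cv2.circle(t,(int((b[0]-230+.5)*6),int((b[1]-160+.5)*6)),2,c,-1)
for k,c in [(-.024,-24),(-.013,-34),(0,-37),(.013,-34),(.024,-24)]:
    mk(M-z*(.075+c/1000)+y*k,(0,0,255) if k<=0 else (255,0,0))
for a in np.linspace(0,6.28,40): mk(M+.033*(np.cos(a)*x+np.sin(a)*y),(0,255,0)); mk(M-.075*z+.0315*(np.cos(a)*x+np.sin(a)*y),(255,255,0))
w=cv2.copyMakeBorder(w,0,600-w.shape[0],0,0,0) if 0 else w
cv2.imwrite("pics/c13.png",w);cv2.imwrite("pics/c14.png",t)
E
```

```text
[ 0.61774348 -0.02004224  0.134     ] [ 0.86229759 -0.07999293  0.5       ] [9.23665231e-02 9.95680886e-01 6.93889390e-18] [-0.49786235  0.04618529  0.866     ]
```

View pics/c13.png

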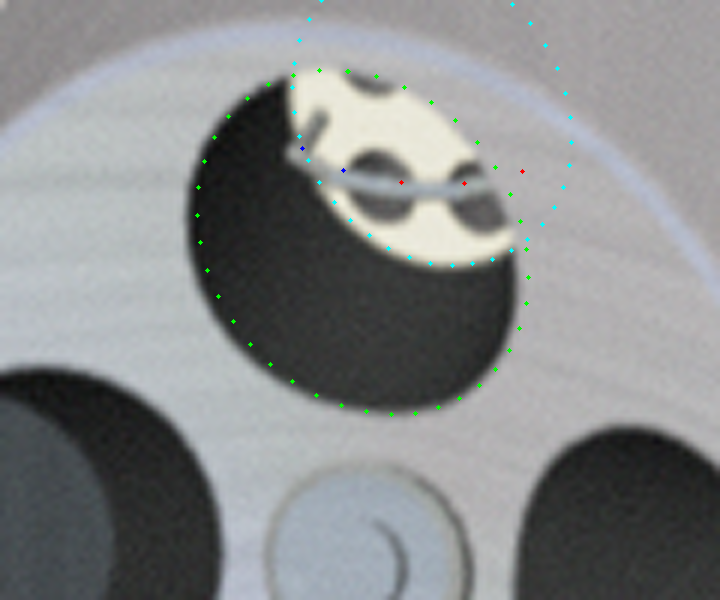

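View pics/c14.png

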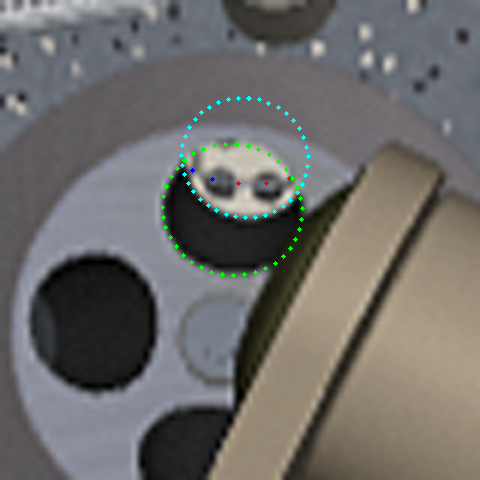

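```bash
sed -i 's/RC=np.array(\[.558,-.0145\])/RC=np.array([.557,-.014])/' h.py; python3 - <<'E'
from h import *
crop("s7","c15",205,30,305,190,5)
crop("w7","c16",220,140,340,340,4)
im=cv2.imread("pics/c15.png");print(im.shape);im=cv2.convertScaleAbs(im,alpha=1.6,beta=20);cv2.imwrite("pics/c15.png",im[100:700])
im=cv2.imread("pics/c16.png");im=cv2.convertScaleAbs(im,alpha=2,beta=20);cv2.imwrite("pics/c16.png",im[200:800])
E
```

```text
(800, 500, 3)
```

View pics/c15.png

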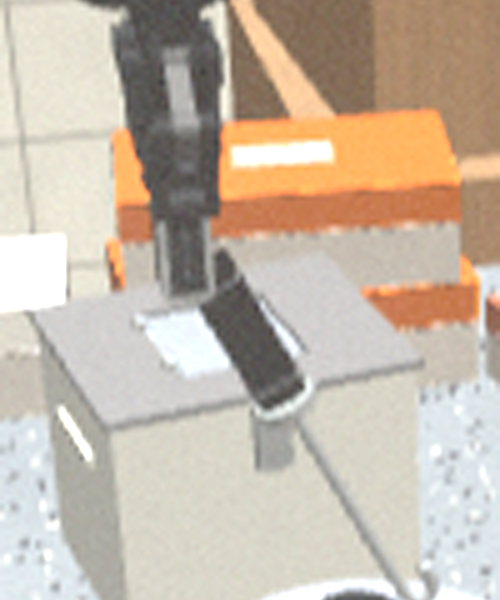

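View pics/c16.png

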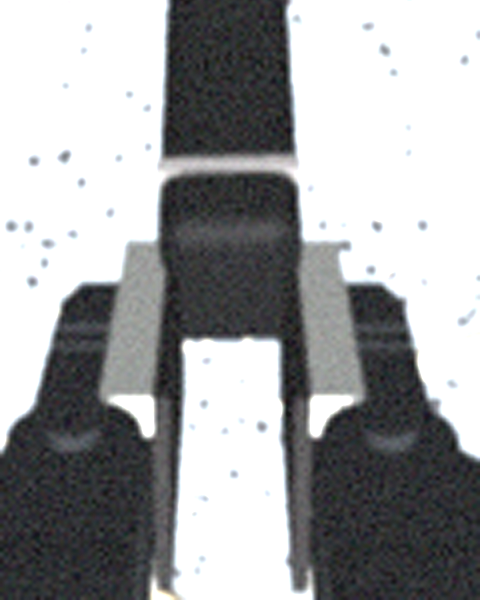

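The picture shows the handle slid to the front edge of the pads during the pushes (side px (250,115)), so the grip is weak. I'll park the hook in the empty left bore, which leans 30°, and re-grip it there at mid-handle.

```bash
python3 -m pendant '[[[0.1,0,0],0.6,0],[[0.2,0.1,0],1,0],[[0.2,0.1,0],1,0],[[0.2,0.1,0],1,0],[[0.2,0.1,0],1,0],[[0.2,0.1,0],1,0],[[0.2,0.1,0],1,0],[[0.2,0.1,0],1,0],[[0.2,0.1,0],1,0],[[0.2,0.1,0],1,0],[[0.2,0.1,0],1,0],[[0.2,0.1,0],1,0]]' 110
python3 -m pendant '[[[0.2,0.1,0],1,0],[[0.1,0.1,0],1,0],[[0.1,0.1,0],1,0],[[0.1,0.1,0],1,0],[[0,0.1,0],1,0],[[0,0,-0.6],0.4,0],[[0,0,-0.8],0,0],[[0,0,-0.5],0,0],[[0,0,0],0,0],[[0,0,0],0,0]]' 110
python3 - <<'E'
from h import *
s,p,d=grab("side","s8");print(s["position"],s["tool_rot"][0],s["time_s"]);s,p,d=grab("wrist","w8");crop("s8","c17",210,90,330,230,4)
E
```

```text
time_s: 13.37
position: [0.5427, -0.0812, 0.3908]
tool_rot: [[-0.525, -0.0, 0.851], [-0.851, -0.0, -0.525], [0.0, -1.0, 0.0]]
ft_force: [-0.5, -0.3, -1.8]
grip_width: 0.0119
time_s: 14.2
position: [0.5574, -0.0664, 0.334]
tool_rot: [[-0.086, -0.001, 0.996], [-0.996, 0.0, -0.086], [0.0, -1.0, -0.001]]
ft_force: [-0.2, -0.2, -0.9]
grip_width: 0.0117
[ 0.55740479 -0.06639679  0.33400361] [-8.63493918e-02 -6.43041846e-04  9.96264708e-01] 14.2
```

View pics/c17.png

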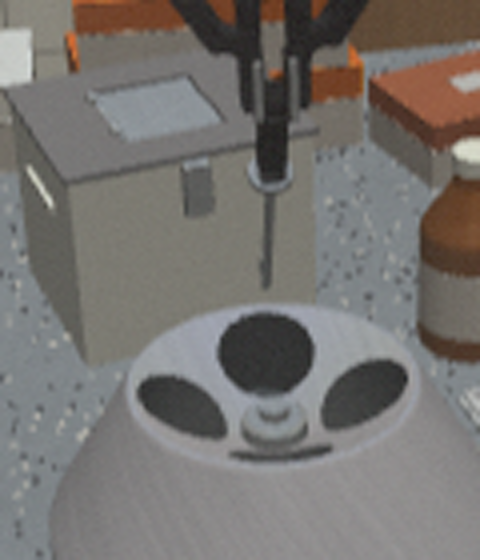

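View pics/w8.png

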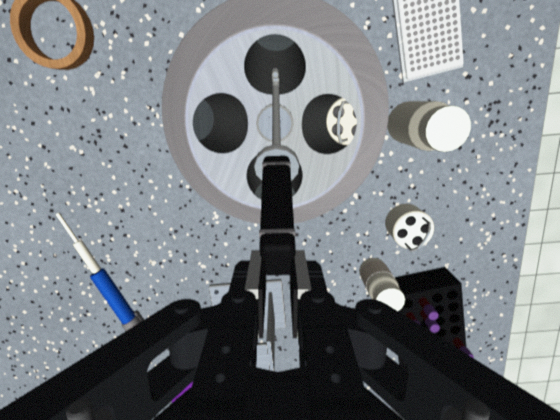

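```bash
python3 - <<'E'
from h import *
import json
s=json.load(open("pics/w8.json"));f=lambda a:(210+a[0]/4-.4,90+a[1]/4-.4)
X,r=tri(ray("wrist",276.5,73,s),ray("side",*f((265,284))));print("bend~",X,r, X-np.array(s["position"]))
X,r=tri(ray("wrist",277,160,s),ray("side",*f((270,190))));print("collar",X,r)
C=cloud("wrist",np.load("pics/w8.npy"),s)
for v in range(65,160,10): print(v,np.round(C[v,277],4),np.round(C[v,275],4))
E
```

```text
bend~ [0.56471892 0.03502099 0.19631492] [0.0002957320150421986, 0.0002957320150420999] [ 0.00697979  0.10153445 -0.13863852]
collar [ 0.56000664 -0.02553753  0.29812531] [0.0001818395471013313, 0.0001818395471012063]
65 [0.5672 0.0553 0.0524] [0.5646 0.0557 0.0504]
75 [0.5652 0.0317 0.2188] [0.5635 0.0317 0.2204]
85 [0.5645 0.0244 0.2071] [0.5628 0.0245 0.2076]
95 [0.5638 0.0158 0.226 ] [0.5621 0.016  0.2264]
105 [0.5631 0.0081 0.2433] [0.5616 0.0083 0.243 ]
115 [0.5625 0.0012 0.2579] [0.561  0.0013 0.2577]
125 [ 0.562  -0.0052  0.2708] [ 0.5605 -0.005   0.2713]
135 [ 0.5615 -0.011   0.2832] [ 0.5601 -0.0108  0.2838]
145 [ 0.5612 -0.0136  0.3151] [ 0.56   -0.0135  0.3153]
155 [ 0.5607 -0.0195  0.3159] [ 0.5596 -0.0191  0.3176]
```

```bash
python3 -m pendant '[[[-0.07,-0.13,-0.45],0,0],[[-0.06,-0.14,-0.5],0,0],[[0.02,0.25,-0.43],0,0],[[0.04,0.42,-0.73],0,0],[[0.04,0.42,-0.73],0,0],[[0.04,0.42,-0.73],0,0],[[0.04,0.42,-0.73],0,0],[[0.02,0.25,-0.43],0,0],[[0.02,0.17,-0.3],0,0],[[0,0,0],0,0]]' 110
python3 - <<'E'
from h import *
s,p,d=grab("side","s9");print(s["position"],s["ft_force"],s["time_s"]);s,p,d=grab("wrist","w9");crop("s9","c18",210,90,330,230,4)
E
```

```text
time_s: 15.13
position: [0.5602, -0.0034, 0.1823]
tool_rot: [[-0.086, -0.001, 0.996], [-0.996, 0.0, -0.086], [-0.0, -1.0, -0.001]]
ft_force: [0.2, -0.2, -0.8]
grip_width: 0.0115
[ 0.56023507 -0.00338425  0.18225185] [ 0.23432374 -0.20854237 -0.76705141] 15.1333
```

View pics/c18.png

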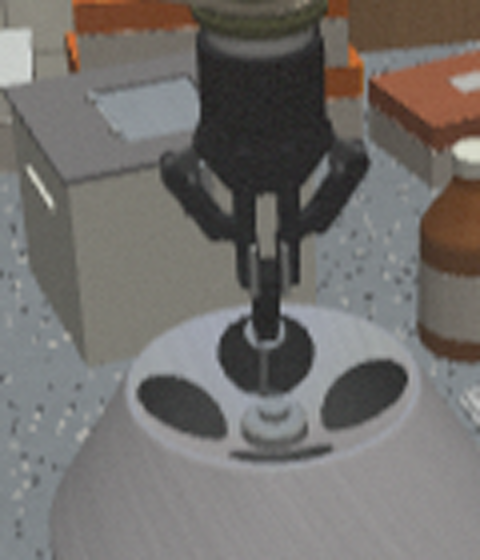

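View pics/w9.png

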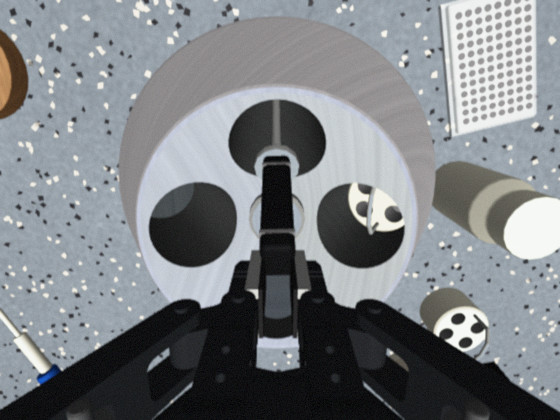

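```bash
python3 -m pendant '[[[0.02,0.2,-0.35],0,0],[[0,0,0],0,0],[[0,0,0],0,0.45],[[0,0,0],0,0.45],[[0,0,0],0,0.45],[[0,0,0],0,0.45],[[0,0,0],0,0.45]]' 20
python3 - <<'E'
from h import *
s,p,d=grab("side","s10");print(s["position"],s["ft_force"],s["time_s"]);s,p,d=grab("wrist","w10");crop("s10","c19",210,90,330,230,4)
E
```

```text
time_s: 15.82
position: [0.561, 0.0016, 0.1729]
tool_rot: [[-0.088, 0.001, 0.996], [-0.996, -0.0, -0.088], [0.0, -1.0, 0.001]]
ft_force: [-0.5, -0.2, -0.2]
grip_width: 0.0385
[0.56103682 0.00163029 0.17285636] [-0.47374443 -0.20285522 -0.2129184 ] 15.8167
```

View pics/c19.png

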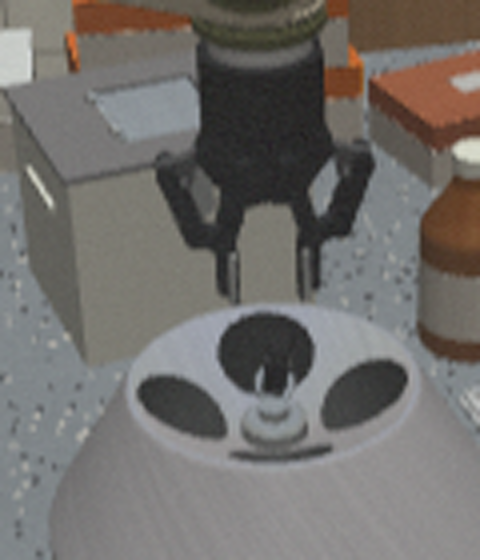

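View pics/w10.png

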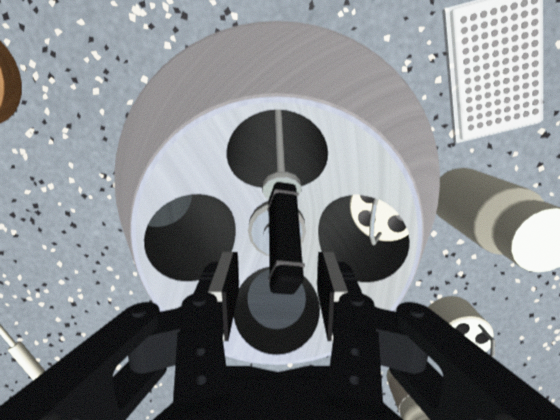

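```bash
python3 - <<'E'
from h import *
import json
s=json.load(open("pics/w10.json"));d=np.load("pics/w10.npy");C=cloud("wrist",d,s)
for v in list(range(110,180,8))+list(range(180,296,6)):
    u=int(round(278+(v-110)*.04)) if v<180 else int(round(283+(v-180)*.04))
    print(v,u,np.round(C[v,u],4))
s,p,d=grab("top","t10")
crop("t10","c20",205,160,335,275,6)
crop("w10","c21",215,90,345,310,2.7)
E
```

```text
110 278 [0.5668 0.0719 0.0573]
118 278 [0.5663 0.0656 0.0653]
126 279 [0.5666 0.0596 0.0735]
134 279 [0.566  0.0541 0.0827]
142 279 [0.5655 0.0488 0.0913]
150 280 [0.5658 0.0435 0.098 ]
158 280 [0.5653 0.0383 0.1038]
166 280 [0.5649 0.0339 0.1123]
174 281 [0.5653 0.0322 0.132 ]
180 283 [0.5663 0.0286 0.1347]
186 283 [0.5659 0.0253 0.138 ]
192 283 [0.5656 0.0228 0.1438]
198 284 [0.566  0.0197 0.1475]
204 284 [0.5657 0.0169 0.1514]
210 284 [0.5654 0.0144 0.1556]
216 284 [0.5651 0.0115 0.1585]
222 285 [0.5654 0.0093 0.1634]
228 285 [0.5651 0.0067 0.1666]
234 285 [0.5649 0.004  0.1694]
240 285 [0.5646 0.0014 0.1723]
246 286 [ 5.649e-01 -3.000e-04  1.770e-01]
252 286 [ 0.5647 -0.0025  0.1801]
258 286 [ 0.5644 -0.0047  0.1832]
264 286 [ 0.5642 -0.0058  0.1882]
270 287 [ 0.5645 -0.0084  0.1901]
276 287 [ 0.5642 -0.0114  0.1913]
282 287 [ 0.5639 -0.0147  0.192 ]
288 287 [ 0.5636 -0.0203  0.189 ]
294 288 [ 0.5637 -0.0287  0.1822]
```

View pics/c21.png

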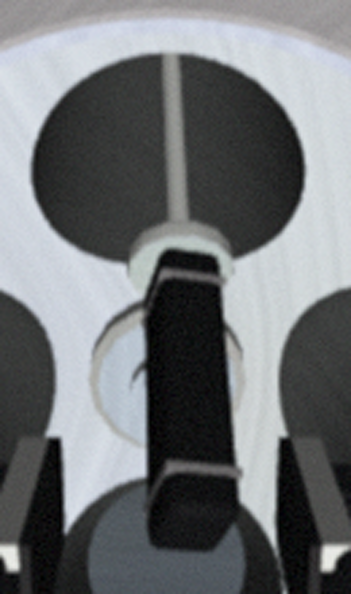

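Released, the hook leans at about 34.7° in the empty left bore: w10 shows the collar at (284,190) and the handle end at (287,270). That is within 5° of the bore line, so I'll re-grip it at mid-handle.

```bash
python3 -m pendant '[[[0.13,-0.25,-0.2],0,0.45],[[0,0,-0.4],0,0.45],[[0,0,-0.3],0,0.45],[[0,0,0],0,0.2],[[0,0,0],0,0],[[0,0,0],0,0],[[0,0,0],0,0],[[0,0,0],0,0]]' 60
python3 - <<'E'
from h import *
s,p,d=grab("side","s11");print(s["position"],s["ft_force"],s["grip_width"]);s,p,d=grab("wrist","w11");crop("s11","c22",210,90,330,230,4)
E
```

```text
time_s: 16.63
position: [0.5649, -0.0056, 0.1457]
tool_rot: [[-0.087, 0.001, 0.996], [-0.996, -0.0, -0.087], [-0.0, -1.0, 0.001]]
ft_force: [-0.1, 1.1, -2.0]
grip_width: 0.0139
[ 0.56489523 -0.00555436  0.14572904] [-0.10700676  1.1148368  -2.04850917] 0.013912308170859795
```

View pics/c22.png

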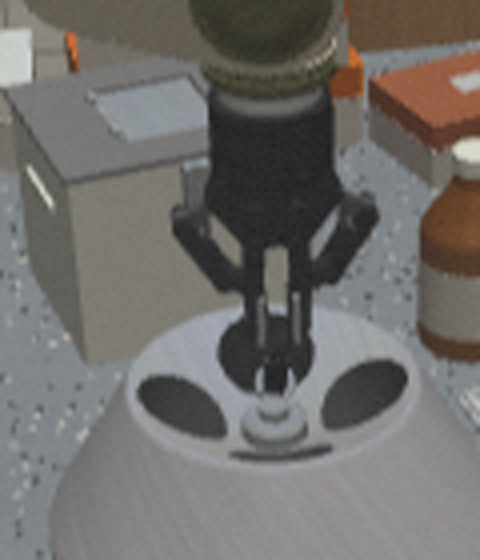

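View pics/w11.png

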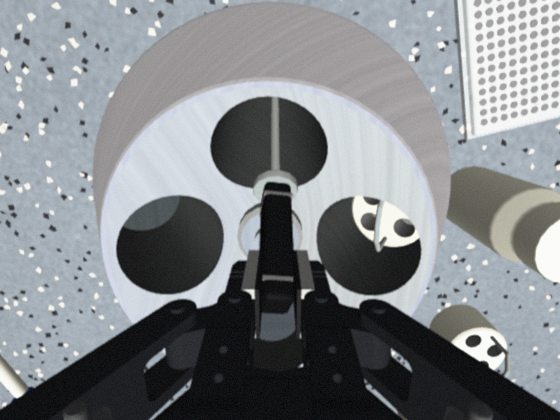

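```bash
python3 -m pendant '[[[0,0,0],0,0],[[0,0,0.15],0,0],[[-0.02,-0.25,0.41],0,0],[[-0.03,-0.43,0.72],0,0],[[-0.03,-0.43,0.72],0,0],[[-0.03,-0.43,0.72],0,0],[[-0.03,-0.43,0.72],0,0],[[-0.03,-0.43,0.72],0,0],[[-0.03,-0.3,0.72],-0.5,0],[[0,0,0.6],-1,0],[[-0.2,0,0.6],-1,0],[[-0.4,0,0.5],-1,0]]' 100
python3 -m pendant '[[[-0.4,0,0],-1,0],[[-0.4,0,0],-1,0],[[-0.4,0,0],-1,0],[[-0.3,0.1,0],-1,0],[[-0.2,0.1,0],-1,0],[[-0.1,0.1,0],-1,0],[[-0.1,0.1,0],-1,0],[[0,0.1,0],-1,0],[[0,0.1,0],-1,0],[[0,0.1,0],-1,0],[[0,0.1,0],-1,0],[[0,0.1,0],-1,0]]' 100
python3 -m pendant '[[[0,0,0],-1,0],[[0,0,0],-1,0],[[0,0,0],-0.5,0],[[0,0,0],0,0]]' 100
python3 - <<'E'
from h import *
s,p,d=grab("side","s12");print(s["position"],np.round(s["tool_rot"],3).tolist(),s["grip_width"],s["time_s"]);s,p,d=grab("wrist","w12");crop("s12","c23",200,60,330,210,4)
E
```

```text
time_s: 17.73
position: [0.541, -0.087, 0.3441]
tool_rot: [[-0.387, 0.001, 0.922], [-0.922, -0.001, -0.387], [0.0, -1.0, 0.001]]
ft_force: [-0.8, -0.2, -0.7]
grip_width: 0.0127
time_s: 18.73
position: [0.4835, -0.0596, 0.3433]
tool_rot: [[-0.992, 0.0, 0.126], [-0.126, -0.0, -0.992], [-0.0, -1.0, 0.0]]
ft_force: [-0.6, 0.1, -1.7]
grip_width: 0.0127
time_s: 19.07
position: [0.4836, -0.0597, 0.3433]
tool_rot: [[-0.996, 0.0, -0.089], [0.089, -0.0, -0.996], [-0.0, -1.0, 0.0]]
ft_force: [0.1, -0.6, -1.6]
grip_width: 0.013
[ 0.48358657 -0.05966942  0.34327463] [[-0.996, 0.0, -0.089], [0.089, -0.0, -0.996], [-0.0, -1.0, 0.0]] 0.013043317417389925 19.0667
```

View pics/c23.png

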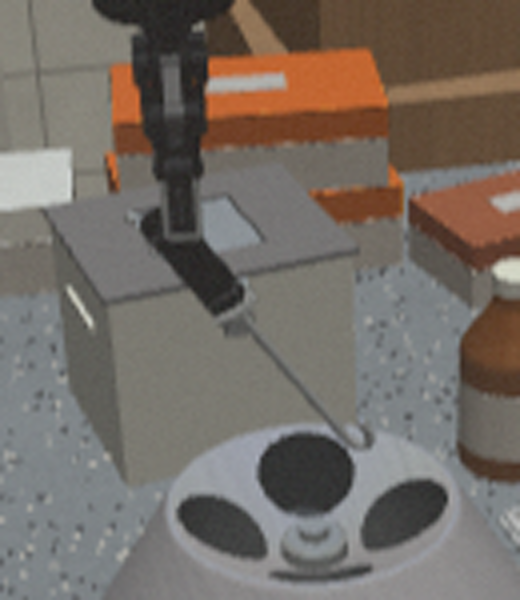

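View pics/w12.png

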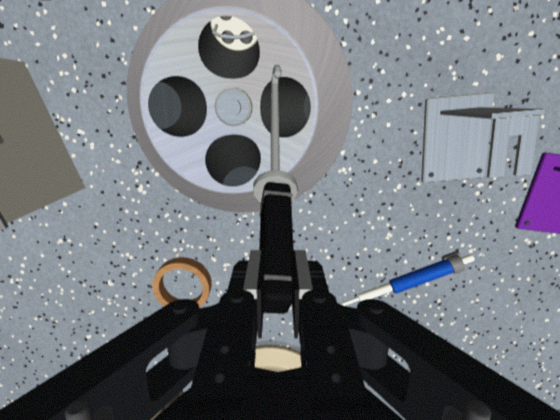

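```bash
cat >> h.py <<'E'
def line(C,m):
    P=C[m];c=np.median(P,0);
    for _ in range(6):
        U,S,V=np.linalg.svd(P-c);e=V[0];e=e*np.sign(e[2]);r=np.linalg.norm((P-c)-np.outer((P-c)@e,e),axis=1);P=P[r<max(.004,np.median(r)*2)];c=P.mean(0)
    return c,e,len(P)
E
python3 - <<'E'
from h import *
import json
s=json.load(open("pics/s12.json"));p=np.array(s["position"]);d=np.load("pics/s12.npy");C=cloud("side",d)
f=lambda a:(200+a[0]/4-.4,60+a[1]/4-.4)
im=cv2.imread("pics/s12.png")
m=np.zeros(d.shape,np.uint8);cv2.line(m,tuple(np.int32(np.round(f((258,335))))),tuple(np.int32(np.round(f((335,420))))),1,1)
c,e,n=line(C,(m>0)&(np.abs(C[...,1]-p[1])<.03));print("shank side",c,e,n,np.degrees(np.arccos(e[2])),np.degrees(np.arctan2(-e[1],-e[0])))
sw=json.load(open("pics/w12.json"));dw=np.load("pics/w12.npy");Cw=cloud("wrist",dw,sw)
m=np.zeros(d.shape,np.uint8);cv2.line(m,(277,82),(275,170),1,1)
c,e,n=line(Cw,(m>0)&(Cw[...,2]>.19)&(np.abs(Cw[...,1]-p[1])<.03));print("shank wrist",c,e,n,np.degrees(np.arccos(e[2])),np.degrees(np.arctan2(-e[1],-e[0])))
X,r=tri(ray("wrist",277,68,sw),ray("side",*f((357,440))));print("bend",X,r,X-p)
X,r=tri(ray("wrist",275,180,sw),ray("side",*f((243,318))));print("collar",X,r,X-p)
E
```

```text
shank side [ 0.54420406 -0.06572247  0.27491078] [-0.55289029  0.00878051  0.8332078 ] 21 33.57031963139118 -0.9098437514046834
shank wrist [ 0.54355396 -0.06355148  0.27631436] [-0.54237994  0.06026251  0.83796923] 85 33.073707389622506 -6.339990968470221
bend [ 0.58262084 -0.06745116  0.22913256] [0.0034248928912444013, 0.003424892891244433] [ 0.09903428 -0.00778174 -0.11414206]
collar [ 0.51371895 -0.06060913  0.31720628] [0.000981674640621899, 0.0009816746406219707] [ 0.03013239 -0.00093971 -0.02606835]
```

```bash
python3 - <<'E'
from h import *
crop("s12","d1",270,145,310,185,12)
crop("w12","d2",257,50,297,90,12)
a=cv2.imread("pics/d1.png");b=cv2.imread("pics/d2.png");cv2.imwrite("pics/d12.png",cv2.hconcat([a,b])[:, :800] if 0 else cv2.resize(cv2.hconcat([a,b]),(800,400)))
E
```

```text
(no output)
```

View pics/d12.png

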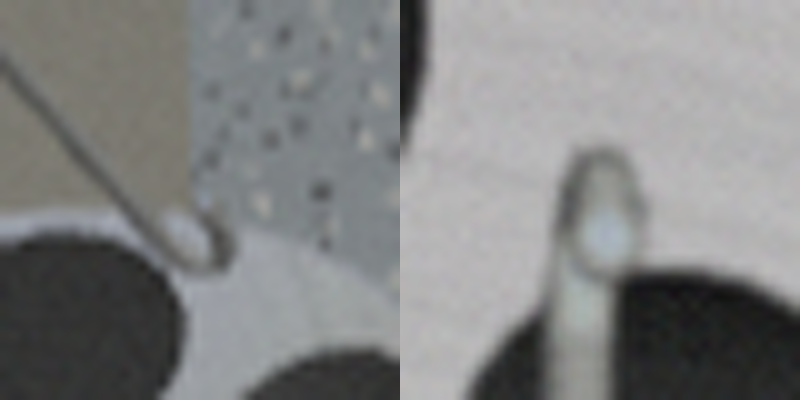

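```bash
python3 - <<'E'
from h import *
import json
sw=json.load(open("pics/w12.json"));p=np.array(sw["position"])
X,r=tri(ray("wrist",277.3,73.5,sw),ray("side",291,165.8));print("tip",X,r)
az=np.radians(-5.1);th=np.radians(33.3)
u=np.array([np.cos(az),np.sin(az),0]);hz=-np.sin(th)*u+np.array([0,0,np.cos(th)]);hx=np.cos(th)*u+np.array([0,0,np.sin(th)])
O=X-.014*hx+.103*hz;print("origin",O);b=O+.007*hx-.121*hz;print("bend",b,b-p)
g=p+[0,0,.0187];print("grasp in hook",(g-O)@hx,(g-O)@hz)
for a in (b,O,O-.06*hz): print(proj("side",a),proj("wrist",a,sw))
c=np.array([.5439,-.0640,.2756]);print("shank c in hook",(c-O)@hx,(c-O)@hz)
E
```

```text
tip [ 0.58274513 -0.06798687  0.23953964] [0.0017271007285833881, 0.0017271007285833335]
origin [ 0.51476468 -0.06191978  0.31794148]
bend [ 0.58676093 -0.06834527  0.22065195] [ 0.1031468  -0.00867201 -0.12255542]
grasp in hook -0.0019614174319276183 0.0538913125514957
[292.03073319 172.37126007] [277.4500327   67.98328085]
[260.45088297 138.94235333] [277.16310193 176.94593041]
[275.35940757 156.76694444] [277.31894013 118.7892634 ]
shank c in hook 0.0011632297010731958 -0.051423477394841814
```

```bash
python3 -m pendant '[[[0.05,0.6,-0.3],0,0],[[0.06,0.6,-0.6],0,0],[[0.06,0.5,-0.8],0,0],[[0,0.02,-0.77],0,0],[[0,0,0],0,0],[[0,0,0],0,0]]' 110
python3 - <<'E'
from h import *
s,p,d=grab("side","s13");print(s["position"],s["time_s"]);s,p,d=grab("wrist","w13");
crop("s13","d1",245,140,325,220,5);crop("w13","d2",215,10,315,110,4)
cv2.imwrite("pics/d13.png",cv2.hconcat([cv2.imread("pics/d1.png"),cv2.imread("pics/d2.png")]))
M,x,y,z=bore()
for n,q in(("side",None),("wrist",s)):
    for nm,P in(("M",M),("W",M-.038*z),("bendpred",np.array(s["position"])+[.1018,-.0087,-.1215])): print(n,nm,proj(n,P,q))
E
```

```text
time_s: 19.67
position: [0.4887, -0.0081, 0.2688]
tool_rot: [[-0.996, -0.001, -0.086], [0.086, 0.0, -0.996], [0.001, -1.0, -0.0]]
ft_force: [1.0, 0.5, -1.1]
grip_width: 0.0123
[ 0.48865098 -0.00806904  0.26884879] 19.6667
side M [299.75529169 189.10926547]
side W [306.80210878 198.72247042]
side bendpred [289.96130425 185.26896737]
wrist M [277.74561907  39.11825982]
wrist W [277.82949213  23.18858856]
wrist bendpred [277.54713458  69.71257956]
```

View pics/d13.png

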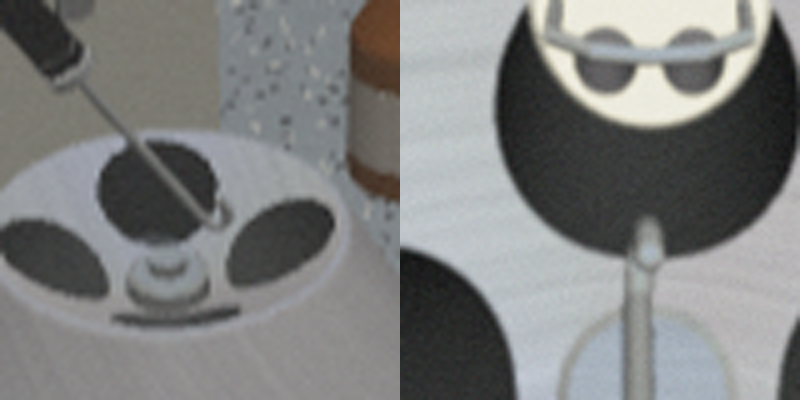

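```bash
python3 -m pendant '[[[0.31,-0.03,-0.52],0,0],[[0.31,-0.03,-0.52],0,0],[[0.32,-0.03,-0.52],0,0],[[0,0,0],0,0],[[0,0,0],0,0]]' 110
python3 - <<'E'
from h import *
s,p,d=grab("wrist","w14");print(s["position"],s["ft_force"]);crop("w14","d14",210,0,350,130,5)
M,x,y,z=bore();q=s
for nm,P in(("M",M),("W",M-.038*z),("bendpred",np.array(s["position"])+[.101,-.0087,-.1215])): print(nm,proj("wrist",P,q))
E
```

```text
time_s: 20.18
position: [0.5174, -0.0112, 0.2228]
tool_rot: [[-0.996, 0.0, -0.088], [0.088, -0.0, -0.996], [-0.0, -1.0, 0.0]]
ft_force: [-0.2, 0.6, -1.2]
grip_width: 0.0124
[ 0.51735452 -0.01120939  0.2227733 ] [-0.19625211  0.59503166 -1.1724521 ]
M [277.27771187  69.09082508]
W [277.4082916   48.12451035]
bendpred [277.56979728  70.59391231]
```

View pics/d14.png

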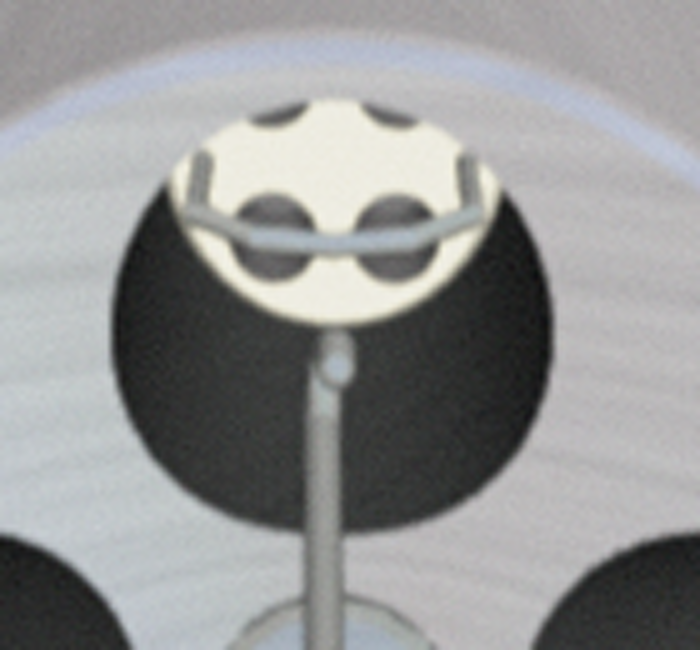

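```bash
python3 -m pendant '[[[0.19,-0.02,-0.34],0,0],[[0.19,-0.02,-0.34],0,0],[[0.19,-0.02,-0.34],0,0],[[0,0,0],0,0],[[0,0,0],0,0]]' 110
python3 - <<'E'
from h import *
s,p,d=grab("wrist","w15");print(s["position"],s["ft_force"]);crop("w15","d15",210,0,350,130,5)
M,x,y,z=bore();q=s
for nm,P in(("M",M),("W",M-.038*z),("bendpred",np.array(s["position"])+[.101,-.0087,-.1215])): print(nm,proj("wrist",P,q),np.round([(P-M)@x,(P-M)@y,(P-M)@z],4))
E
```

```text
time_s: 20.65
position: [0.5341, -0.0125, 0.1905]
tool_rot: [[-0.996, -0.002, -0.088], [0.088, 0.0, -0.996], [0.002, -1.0, -0.0]]
ft_force: [0.6, -0.3, -0.9]
grip_width: 0.0124
[ 0.53407514 -0.01253027  0.19046563] [ 0.59024041 -0.30192542 -0.87363783]
M [277.5497558   91.28130345] [0. 0. 0.]
W [277.69349705  65.64309121] [ 0.    -0.    -0.038]
bendpred [277.67300063  70.21245132] [-0.0166  0.     -0.0655]
```

View pics/d15.png

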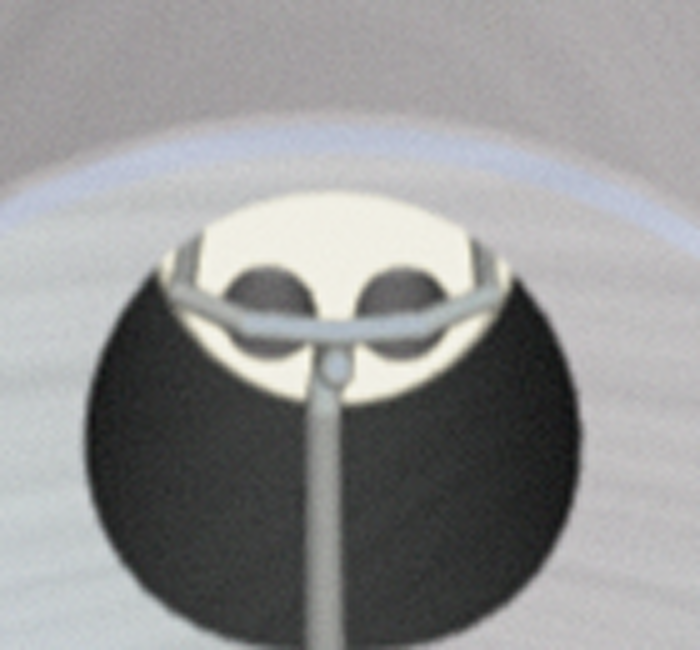

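```bash
python3 -m pendant '[[[0.23,-0.02,0.13],0,0],[[0.23,-0.02,0.13],0,0],[[0,0,0],0,0],[[0,0,0],0,0]]' 110
python3 - <<'E'
from h import *
s,p,d=grab("wrist","w16");print(s["position"],s["ft_force"]);crop("w16","d16",210,0,350,130,5)
M,x,y,z=bore();q=s
for nm,P in(("W",M-.038*z),("bendpred",np.array(s["position"])+[.101,-.0087,-.1215])): print(nm,proj("wrist",P,q),np.round([(P-M)@x,(P-M)@y,(P-M)@z],4))
E
```

```text
time_s: 21.03
position: [0.548, -0.0137, 0.1994]
tool_rot: [[-0.996, 0.001, -0.087], [0.087, -0.0, -0.996], [-0.001, -1.0, 0.0]]
ft_force: [0.0, -0.5, -0.7]
grip_width: 0.0126
[ 0.54798776 -0.01371825  0.19940345] [ 0.03913179 -0.54895972 -0.71310362]
W [277.69489674  86.22823385] [ 0.    -0.    -0.038]
bendpred [277.63108907  70.63321865] [-0.      0.0001 -0.0648]
```

View pics/d16.png

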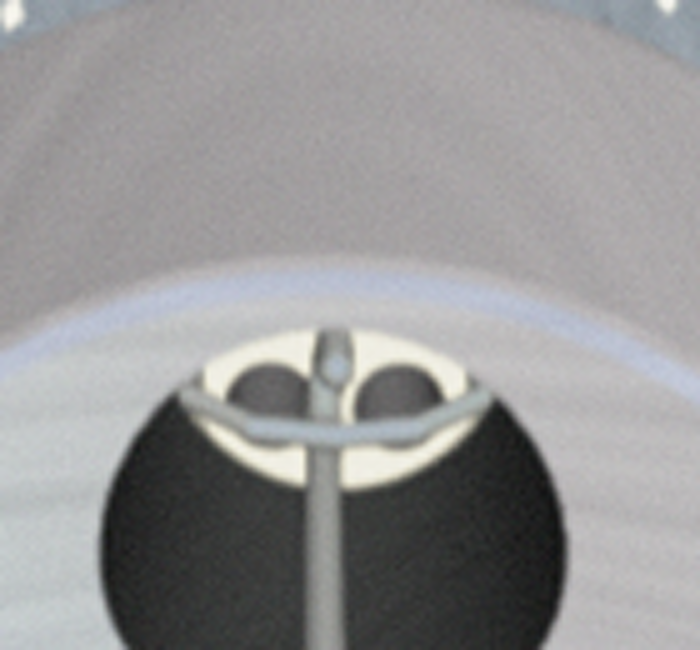

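```bash
python3 -m pendant '[[[-0.17,0.015,0.29],0,0],[[-0.17,0.015,0.29],0,0],[[-0.1,0.01,0.17],0,0],[[0,0,0],0,0],[[0,0,0],0,0]]' 120
python3 - <<'E'
from h import *
s,p,d=grab("wrist","w17");print(s["position"],s["ft_force"],s["wrist_torque"]);crop("w17","d17",210,0,350,130,5)
M,x,y,z=bore();q=s
for nm,P in(("W",M-.038*z),("bendpred",np.array(s["position"])+[.101,-.0087,-.1215])): print(nm,proj("wrist",P,q),np.round([(P-M)@x,(P-M)@y,(P-M)@z],4))
E
```

```text
time_s: 21.5
position: [0.5346, -0.0125, 0.2222]
tool_rot: [[-0.996, 0.001, -0.088], [0.088, -0.0, -0.996], [-0.001, -1.0, 0.0]]
ft_force: [0.0, -0.1, -3.1]
grip_width: 0.0124
[ 0.53463795 -0.01254373  0.22222465] [ 0.02741707 -0.05543436 -3.08190011] [-0.09886803 -0.04932204 -0.02500576]
W [277.6511263   70.64443976] [ 0.    -0.    -0.038]
bendpred [277.59055584  70.71977135] [-0.0002  0.0001 -0.0383]
```

View pics/d17.png

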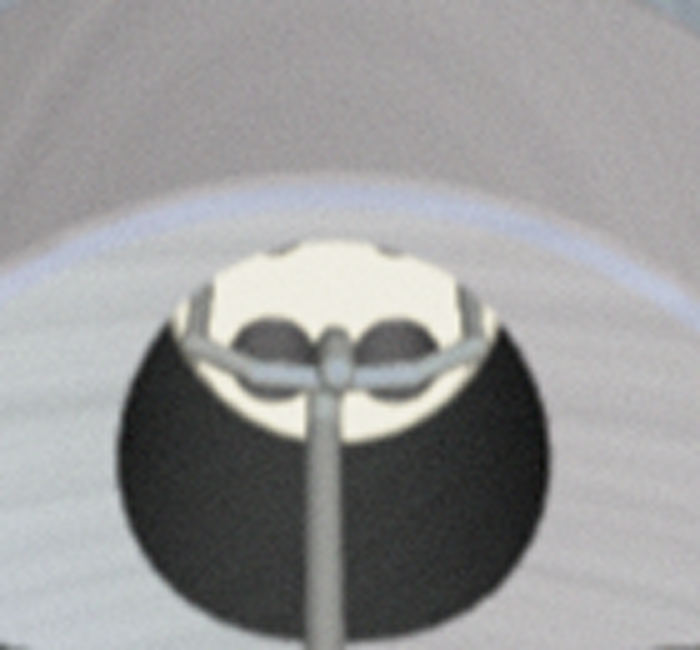

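```bash
python3 -m pendant '[[[-0.17,0.015,0.29],0,0],[[-0.17,0.015,0.29],0,0],[[-0.17,0.015,0.29],0,0],[[-0.17,0.015,0.29],0,0],[[-0.17,0.015,0.29],0,0],[[-0.17,0.015,0.29],0,0],[[-0.17,0.015,0.29],0,0],[[0,0,0],0,0],[[0,0,0],0,0]]' 120
python3 - <<'E'
from h import *
s,p,d=grab("side","s18");print(s["position"],s["ft_force"],s["wrist_torque"]);crop("s18","d18",220,90,340,210,6)
sw,p,d=grab("wrist","w18");crop("w18","d18b",200,0,360,200,3)
C=cloud("side",np.load("pics/s18.npy"));y=s["position"][1];m=(np.abs(C[...,1]-y)<.02)&(C[...,2]>.17)&(C[...,2]<.26)&(C[...,0]>.46)&(C[...,0]<.65)
P=C[m]
for z in np.arange(.17,.26,.01):
    q=P[np.abs(P[:,2]-z)<.005]
    if len(q): print(round(z,3),len(q),np.round(q.mean(0),4))
E
```

```text
time_s: 22.3
position: [0.499, -0.0094, 0.2831]
tool_rot: [[-0.996, 0.001, -0.088], [0.088, -0.0, -0.996], [-0.001, -1.0, 0.0]]
ft_force: [0.3, 0.1, -2.7]
grip_width: 0.0121
[ 0.4989796  -0.00940136  0.28313893] [ 0.33829988  0.06276715 -2.68582373] [-0.06356666 -0.08416822 -0.00691701]
0.17 9 [ 0.5942 -0.018   0.1722]
0.18 18 [ 0.5885 -0.0174  0.1795]
0.19 9 [ 0.5736 -0.0164  0.1914]
0.2 10 [ 0.5677 -0.0143  0.2   ]
0.21 9 [ 0.5614 -0.0152  0.2103]
0.22 11 [ 0.5537 -0.0143  0.2208]
0.23 9 [ 0.5481 -0.015   0.2306]
0.24 8 [ 0.5415 -0.0142  0.2391]
0.25 13 [ 0.5348 -0.0127  0.2489]
```

View pics/d18.png

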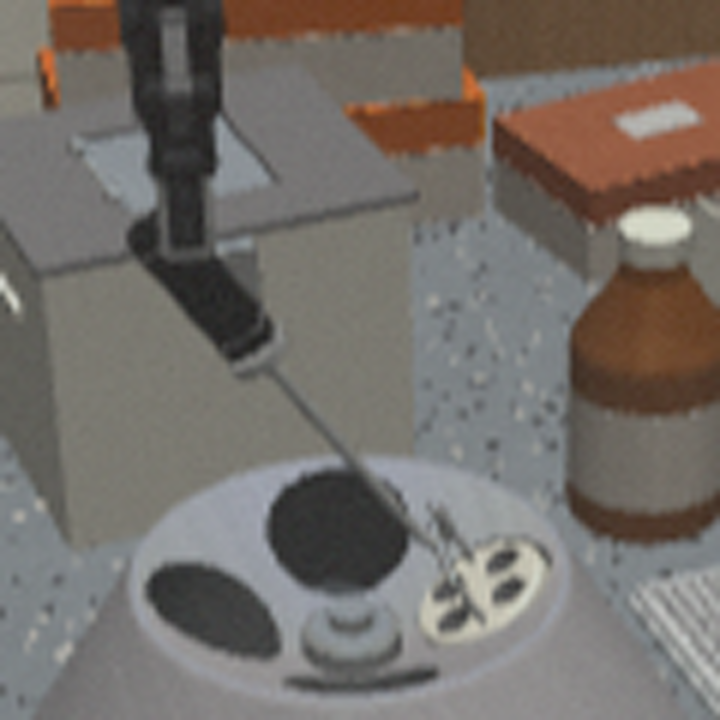

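View pics/d18b.png

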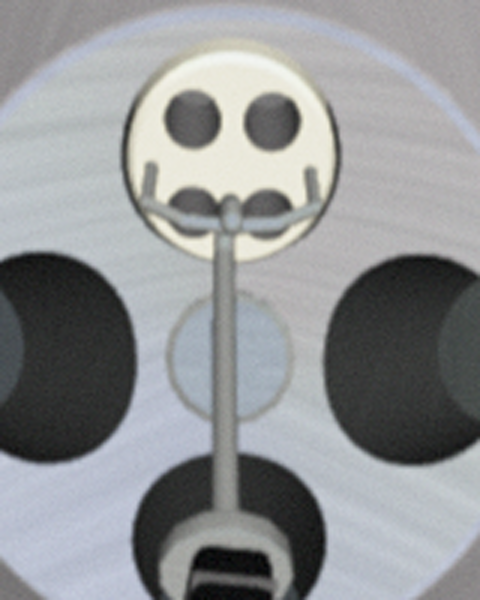

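```bash
python3 -m pendant '[[[-0.17,0.015,0.29],0,0],[[-0.17,0.015,0.29],0,0],[[-0.17,0.015,0.29],0,0],[[-0.17,0.015,0.29],0,0],[[-0.17,0.015,0.29],0,0],[[-0.17,0.015,0.29],0,0],[[-0.08,0.01,0.4],0,0],[[0,0,0.5],0,0],[[0,0,0.5],0,0],[[0,0,0.4],0,0],[[0,0,0.2],0,0],[[0,0,0],0,0]]' 120
python3 - <<'E'
from h import *
s,p,d=grab("side","s19");print(s["position"],s["ft_force"],s["wrist_torque"]);crop("s19","d19",200,40,320,190,4)
E
```

```text
time_s: 23.4
position: [0.4661, -0.0064, 0.3961]
tool_rot: [[-0.996, 0.002, -0.088], [0.088, -0.001, -0.996], [-0.002, -1.0, 0.0]]
ft_force: [0.8, 0.2, -4.6]
grip_width: 0.012
[ 0.46609076 -0.00642355  0.39608641] [ 0.84036925  0.23621969 -4.57391177] [ 0.0100271  -0.00282825  0.00906601]
```

View pics/d19.png

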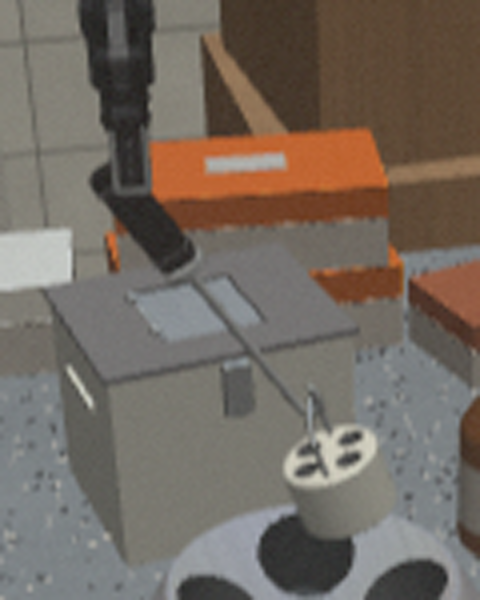

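```bash
python3 -m pendant '[[[0,0.2,0.5],0,0],[[0,0.5,0.6],0,0],[[0,0.7,0.6],0,0],[[0,0.8,0.3],0,0],[[0,0.8,0],0,0],[[0.1,0.8,0],0.3,0],[[0.1,0.8,0],0.5,0],[[0.1,0.8,0],0.5,0],[[0.1,0.8,0],0.5,0],[[0.1,0.5,0],0.5,0],[[0,0.2,0],0.5,0],[[0,0,0],0.4,0]]' 120
python3 -m pendant '[[[0,0,0],0,0],[[0,0,0],0,0],[[0,0,0],0,0]]' 60
python3 - <<'E'
from h import *
s,p,d=grab("side","s20");print(s["position"],s["ft_force"],s["grip_width"],s["time_s"]);crop("s20","d20",180,0,330,180,4)
im=cv2.imread("pics/d20.png")[-600:];cv2.imwrite("pics/d20.png",im)
E
```

```text
time_s: 24.45
position: [0.481, 0.2022, 0.4533]
tool_rot: [[-0.981, -0.003, 0.195], [-0.195, 0.0, -0.981], [0.003, -1.0, -0.001]]
ft_force: [-0.9, 0.1, -3.5]
grip_width: 0.012
time_s: 24.7
position: [0.4809, 0.2002, 0.4543]
tool_rot: [[-0.982, -0.001, 0.189], [-0.189, -0.001, -0.982], [0.001, -1.0, 0.0]]
ft_force: [-0.3, -0.6, -3.6]
grip_width: 0.012
[0.48091585 0.2002173  0.45432865] [-0.32996249 -0.57322856 -3.58959553] 0.012034781529333828 24.7
```

View pics/d20.png

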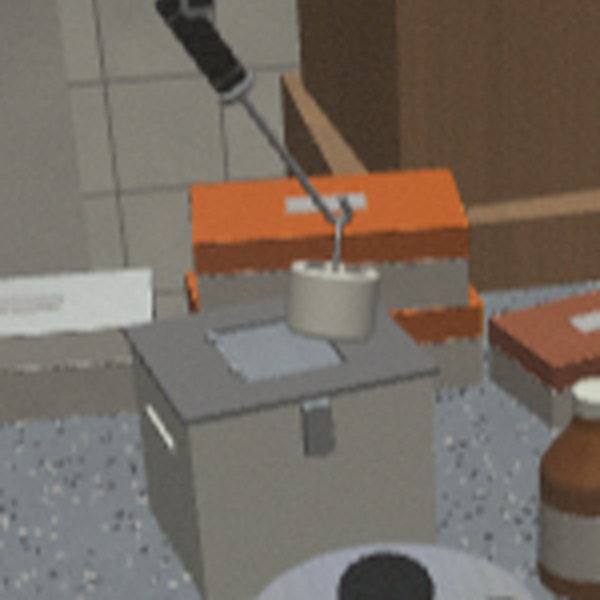

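```bash
python3 -m pendant '[[[0,0,0],0,0],[[0,0,0],0,0],[[0,0,0],0,0]]' 35
python3 - <<'E'
from h import *
s,p,d=grab("side","s21");print(s["grip_width"],s["time_s"]);crop("s21","d21",180,0,330,130,4)
E
python3 -m pendant '[[[0,0,0],0,0],[[0,0,0],0,0],[[0,0,0],0,0]]' 24
python3 - <<'E'
from h import *
s,p,d=grab("side","s22");print(s["grip_width"],s["time_s"]);crop("s22","d22",180,0,330,130,2.6);crop("s21","d21",180,0,330,130,2.6)
cv2.imwrite("pics/d2122.png",cv2.hconcat([cv2.imread("pics/d21.png"),cv2.imread("pics/d22.png")]))
E
```

```text
time_s: 25.0
position: [0.4812, 0.2005, 0.4548]
tool_rot: [[-0.982, 0.001, 0.19], [-0.19, 0.0, -0.982], [-0.001, -1.0, -0.0]]
ft_force: [1.2, 0.0, -3.2]
grip_width: 0.0122
0.012168347020941795 25.0
time_s: 25.3
position: [0.481, 0.2005, 0.4547]
tool_rot: [[-0.982, -0.0, 0.19], [-0.19, -0.0, -0.982], [0.0, -1.0, 0.0]]
ft_force: [-1.1, -0.6, -2.8]
grip_width: 0.0117
0.011691600155506248 25.3
```

View pics/d2122.png

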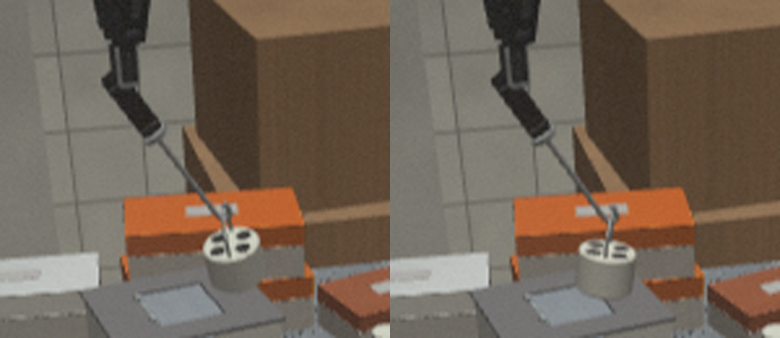

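```bash
python3 -m pendant '[[[0,0,0],0,0],[[0,0,0],0,0],[[0.5,0.1,0.8],0,0],[[0.5,0.1,0],0,0],[[0,0,0],0,0],[[0,0,0],0,0]]' 20
python3 - <<'E'
from h import *
s,p,d=grab("side","s23");print(s["grip_width"],s["time_s"]);crop("s23","d23",180,0,330,180,4)
E
```

```text
time_s: 25.85
position: [0.5114, 0.2066, 0.4776]
tool_rot: [[-0.982, -0.002, 0.19], [-0.19, -0.0, -0.982], [0.002, -1.0, 0.0]]
ft_force: [0.0, 0.1, -3.6]
grip_width: 0.0121
0.012113734319422951 25.85
```

View pics/d23.png

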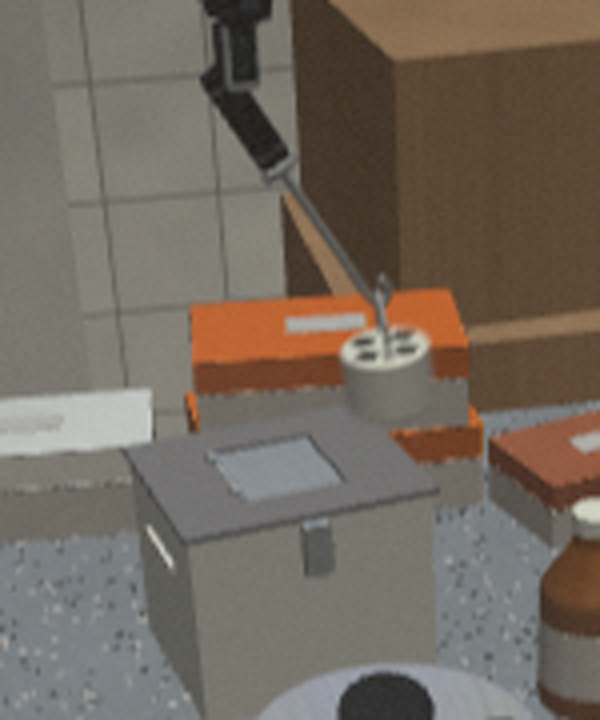

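```bash
python3 -m pendant '[[[-0.2,0.35,0],0,0],[[-0.4,0.65,-0.1],0,0],[[-0.4,0.65,-0.2],0,0],[[-0.4,0.65,-0.2],0,0],[[-0.4,0.65,-0.2],0,0],[[-0.35,0.65,-0.2],0,0],[[-0.27,0.5,-0.2],0,0],[[-0.15,0.37,-0.15],0,0],[[0,0,0],0,0],[[0,0,0],0,0],[[0,0,0],0,0],[[0,0,0],0,0]]' 90
python3 - <<'E'
from h import *
s,p,d=grab("side","s24");print(s["position"],s["tool_rot"][0],s["grip_width"],s["time_s"]);crop("s24","d24",180,0,330,200,3)
s,p,d=grab("wrist","w24");s,p,d=grab("top","t24");crop("t24","d24t",80,160,240,290,4)
E
```

```text
time_s: 26.9
position: [0.4344, 0.34, 0.4416]
tool_rot: [[-0.982, 0.0, 0.189], [-0.189, 0.0, -0.982], [-0.001, -1.0, -0.0]]
ft_force: [-0.6, 0.2, -3.5]
grip_width: 0.012
[0.434362   0.34001255 0.44156564] [-9.81928815e-01  4.81053119e-04  1.89250022e-01] 0.012003020023359895 26.9
```

View pics/d24.png

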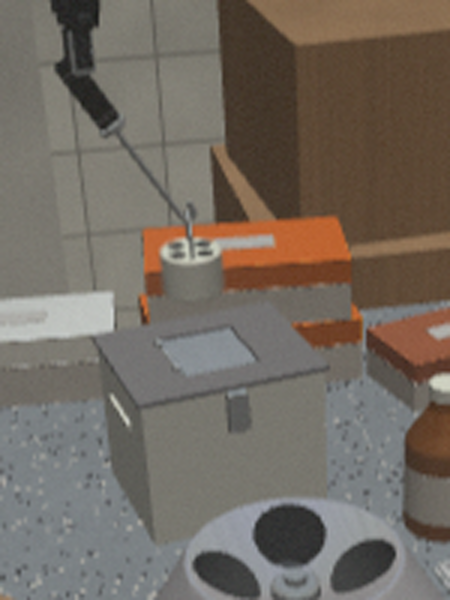

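View pics/w24.png

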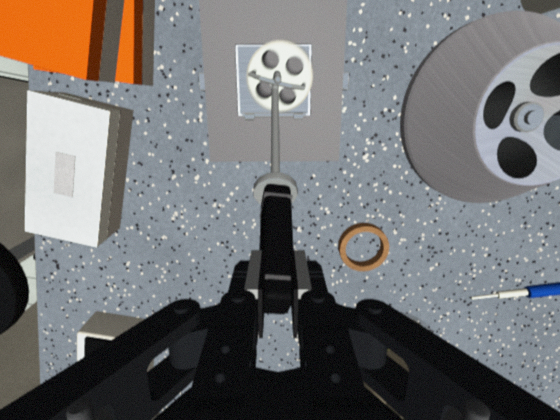

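View pics/d24t.png

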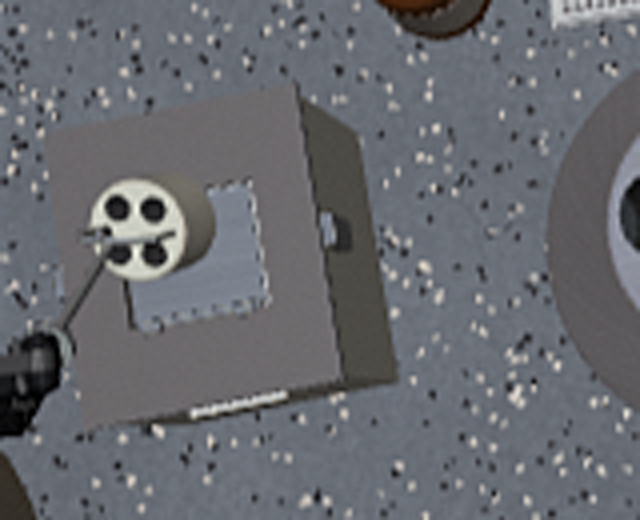

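```bash
python3 - <<'E'
from h import *
import json
s=json.load(open("pics/w24.json"));p=np.array(s["position"])
X,r=tri(ray("wrist",279.5,74,s),ray("side",243.5,83.4),ray("top",114.4,217.0));print("adapter top",X,r)
B,r=tri(ray("wrist",276.5,78,s),ray("side",180+190/3,224/3));print("bend~",B,r,B-p)
t=np.array([.533,.3605]);a=np.radians(11.2);R=np.array([[np.cos(a),np.sin(a)],[-np.sin(a),np.cos(a)]])
print("adapter in tub",R@(X[:2]-t),"bend",R@(B[:2]-t))
M=[onplane("wrist",*q,.172,s) for q in [(236.5,44),(310.5,45),(310.5,114.5),(237.5,114.5)]];print(np.round(M,4),np.mean(M,0))
C=cloud("wrist",np.load("pics/w24.npy"),s)
P=np.array([C[v,276] for v in range(100,165,5)]);print(np.round(P[[0,4,8,-1]],4));e=P[-1]-P[0];print("tilt",np.degrees(np.arctan2(np.hypot(*e[:2]),e[2])))
E
```

```text
adapter top [0.53230594 0.35622383 0.28528565] [0.002524324255743251, 0.007369722117964786, 0.005827394242971534]
bend~ [0.52767925 0.35958764 0.31171678] [0.0009892143438285973, 0.0009892143438285153] [ 0.09317465  0.01960126 -0.12976992]
adapter in tub [-0.00151142 -0.00405992] bend [-0.00539663  0.00013849]
[[0.5665 0.4178 0.172 ]
 [0.5828 0.3273 0.172 ]
 [0.5014 0.309  0.172 ]
 [0.4832 0.4037 0.172 ]] [0.53347811 0.36445797 0.172     ]
[[0.5105 0.3564 0.3408]
 [0.4963 0.3535 0.3639]
 [0.484  0.3511 0.384 ]
 [0.473  0.3489 0.4016]]
tilt 32.142567828288136
```

```bash
python3 -m pendant '[[[0.07,0.04,-0.2],0,0],[[0.07,0.03,-0.4],0,0],[[0,0,-0.5],0,0],[[0,0,-0.5],0,0],[[0,0,-0.5],0,0],[[0,0,-0.5],0,0],[[0,0,-0.5],0,0],[[0,0,-0.5],0,0],[[0,0,-0.5],0,0],[[0,0,-0.4],0,0],[[0,0,0],0,0],[[0,0,0],0,0]]' 90
python3 - <<'E'
from h import *
s,p,d=grab("wrist","w25");print(s["position"],s["ft_force"],s["time_s"])
s,p,d=grab("side","s25");crop("s25","d25",180,20,330,200,3.3)
E
```

```text
time_s: 28.05
position: [0.4382, 0.3426, 0.3059]
tool_rot: [[-0.982, -0.001, 0.19], [-0.19, -0.0, -0.982], [0.001, -1.0, 0.0]]
ft_force: [0.2, -0.2, -3.6]
grip_width: 0.012
[0.4381537  0.3426309  0.30588791] [ 0.24442389 -0.18027914 -3.58449816] 28.05
```

View pics/w25.png

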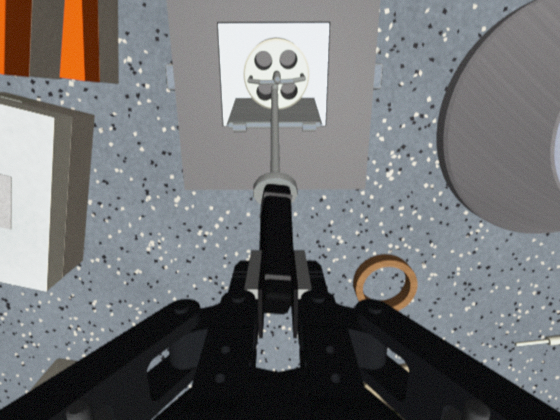

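View pics/d25.png

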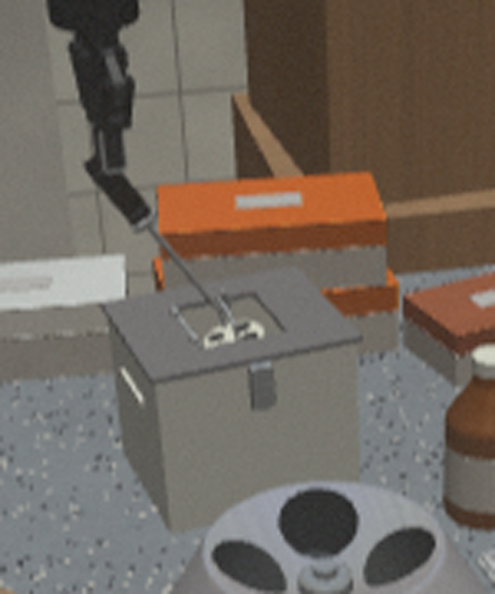

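```bash
python3 -m pendant '[[[0,0,0],0,0],[[0,0,-0.4],0,0],[[0,0,-0.8],0,0],[[0,0,0.8],0,0],[[0,0,0],0,0],[[0,0,-0.4],0,0],[[0,0,-0.8],0,0],[[0,0,0.8],0,0],[[0,0,0],0,0],[[0,0,0],0,0]]' 20
python3 - <<'E'
from h import *
s,p,d=grab("wrist","w26");print(s["position"],s["ft_force"],s["time_s"])
C=cloud("wrist",d,s)
P=np.array([C[v,276] for v in range(95,165,3)]);e=P[-1]-P[0];print(np.round(P[[0,5,10,15,20]],4));print("tilt",np.degrees(np.arctan2(np.hypot(*e[:2]),e[2])))
q=P[(P[:,2]>.16)];e=np.polyfit(q[:,2],q[:,0],1);print(np.degrees(np.arctan(e[0]/.98)))
s,p,d=grab("side","s26");crop("s26","d26",180,20,330,200,3.3)
E
```

```text
time_s: 28.98
position: [0.4397, 0.3435, 0.2846]
tool_rot: [[-0.982, 0.007, 0.19], [-0.19, 0.003, -0.982], [-0.007, -1.0, -0.002]]
ft_force: [1.2, 0.7, -2.4]
grip_width: 0.0118
[0.43969325 0.343543   0.2846427 ] [ 1.16638315  0.71914333 -2.35932671] 28.9833
[[0.5201 0.3611 0.182 ]
 [0.509  0.3588 0.2007]
 [0.5142 0.3581 0.4599]
 [0.4896 0.3549 0.2285]
 [0.4815 0.3532 0.2433]]
tilt 33.520491084422964
-2.01489694199254
```

View pics/w26.png

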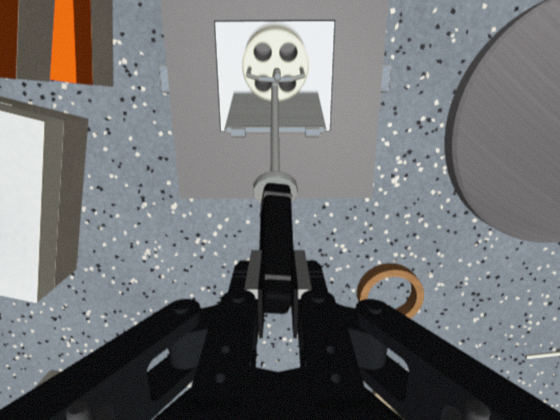

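View pics/d26.png

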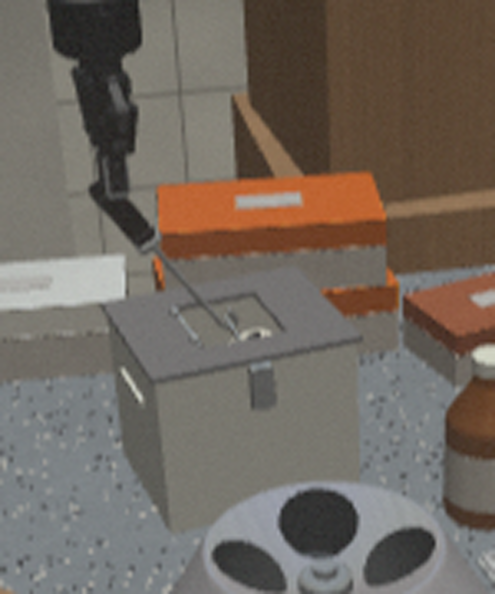

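```bash
python3 - <<'E'
import numpy as np
for i in range(18):
    a=np.radians(11+2.5+5*i);k=.1/.03*2*np.sin(np.radians(2.5));print(i,np.round(k*np.sin(a),2),np.round(-k*np.cos(a),2))
E
```

```text
0 0.07 -0.28
1 0.09 -0.28
2 0.12 -0.27
3 0.14 -0.26
4 0.16 -0.24
5 0.18 -0.23
6 0.2 -0.21
7 0.22 -0.19
8 0.23 -0.17
9 0.25 -0.15
10 0.26 -0.13
11 0.27 -0.11
12 0.28 -0.08
13 0.28 -0.06
14 0.29 -0.03
15 0.29 -0.01
16 0.29 0.02
17 0.29 0.04
```

```bash
python3 -m pendant '[[[0.07,-0.28,-0.1],1,0],[[0.09,-0.28,-0.1],1,0],[[0.12,-0.27,0],1,0],[[0.14,-0.26,0],1,0],[[0.16,-0.24,0],1,0],[[0.18,-0.23,0],1,0],[[0.2,-0.21,0],1,0],[[0.22,-0.19,0],1,0],[[0.23,-0.17,0],1,0],[[0.25,-0.15,0],1,0],[[0.26,-0.13,0],1,0],[[0.27,-0.11,0],1,0]]' 90
python3 -m pendant '[[[0.28,-0.08,0],1,0],[[0.28,-0.06,0],1,0],[[0.29,-0.03,0],1,0],[[0.29,-0.01,0],1,0],[[0.29,0.02,0],1,0],[[0.29,0.04,0],1,0],[[0,0,0],0,0],[[0,0,0],0,0]]' 90
python3 - <<'E'
from h import *
s,p,d=grab("wrist","w27");print(s["position"],s["tool_rot"][0],s["ft_force"],s["time_s"])
E
```

```text
time_s: 30.08
position: [0.5048, 0.267, 0.2766]
tool_rot: [[-0.322, 0.002, 0.947], [-0.947, 0.0, -0.322], [-0.001, -1.0, 0.002]]
ft_force: [-0.1, 0.2, -3.7]
grip_width: 0.0117
time_s: 30.75
position: [0.5559, 0.2636, 0.276]
tool_rot: [[0.188, 0.001, 0.982], [-0.982, 0.0, 0.188], [0.0, -1.0, 0.001]]
ft_force: [0.3, 0.4, -3.6]
grip_width: 0.0116
[0.55585383 0.26363085 0.27604904] [1.87706778e-01 7.24596325e-04 9.82224842e-01] [ 0.33872465  0.35406459 -3.63355438] 30.75
```

View pics/w27.png

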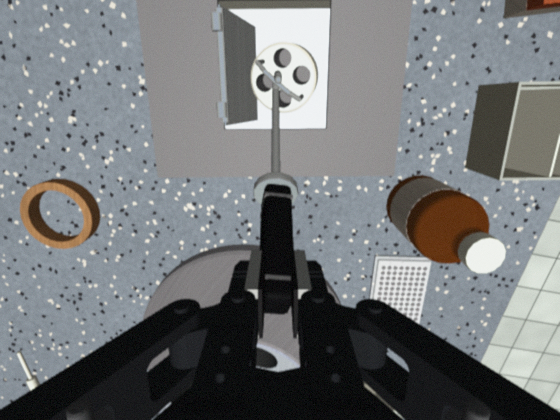

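```bash
python3 -m pendant '[[[-0.08,0.4,0],0,0],[[-0.12,0.6,0],0,0],[[-0.12,0.6,0],0,0],[[-0.08,0.4,0],0,0],[[-0.06,0.3,0],0,0],[[-0.06,0.3,0],0,0],[[-0.06,0.3,0],0,0],[[-0.06,0.3,0],0,0],[[0,0,0],0,0]]' 30
python3 - <<'E'
from h import *
s,p,d=grab("wrist","w28");print(s["position"],s["ft_force"],s["wrist_torque"],s["time_s"])
s,p,d=grab("top","t28");crop("t28","d28t",80,160,240,290,4)
E
```

```text
time_s: 31.55
position: [0.5358, 0.3609, 0.2759]
tool_rot: [[0.191, -0.0, 0.982], [-0.982, 0.0, 0.191], [-0.0, -1.0, -0.0]]
ft_force: [0.7, -1.5, -5.4]
grip_width: 0.0119
[0.53582166 0.36090893 0.27594804] [ 0.69161487 -1.54291422 -5.38478552] [-0.70340385 -0.28681856  0.00348042] 31.55
```

View pics/w28.png

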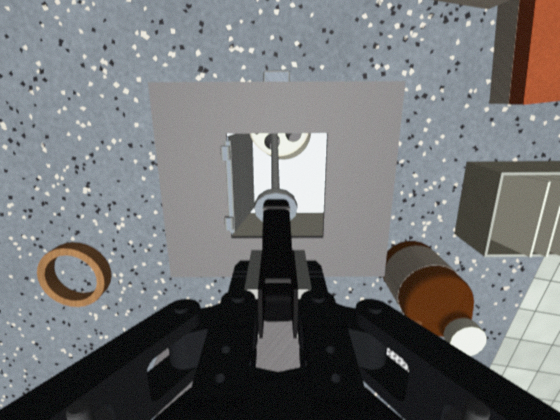

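```bash
python3 -m pendant '[[[-0.06,0.3,0],0,0],[[-0.06,0.3,0],0,0],[[-0.06,0.3,0],0,0],[[-0.06,0.3,0],0,0],[[-0.06,0.3,0],0,0],[[-0.06,0.3,0],0,0],[[0,0,0],0,0]]' 30
python3 - <<'E'
from h import *
s,p,d=grab("wrist","w29");print(s["position"],s["ft_force"],s["wrist_torque"],s["time_s"])
C=cloud("wrist",d,s)
for v in range(100,300,8): print(v,np.round(C[v,278],4))
s,p,d=grab("side","s29");crop("s29","d29",180,0,330,200,3)
E
```

```text
time_s: 32.23
position: [0.525, 0.4155, 0.276]
tool_rot: [[0.192, 0.0, 0.981], [-0.981, 0.001, 0.192], [-0.001, -1.0, 0.0]]
ft_force: [1.9, -3.2, -2.8]
grip_width: 0.0122
[0.52495237 0.41553757 0.27595322] [ 1.94770843 -3.21784804 -2.76249386] [-0.80356193 -0.51625277 -0.01816102] 32.2333
100 [ 5.097e-01  4.934e-01 -5.000e-04]
108 [ 5.117e-01  4.834e-01 -5.000e-04]
116 [5.136e-01 4.733e-01 2.000e-04]
124 [0.5156 0.4631 0.0008]
132 [5.177e-01 4.527e-01 1.000e-04]
140 [0.5159 0.4605 0.1654]
148 [0.5172 0.4536 0.1647]
156 [0.5183 0.4478 0.1719]
164 [0.5197 0.4412 0.1729]
172 [0.5211 0.4339 0.171 ]
180 [0.5224 0.427  0.1719]
188 [0.5238 0.4199 0.172 ]
196 [0.5253 0.4126 0.1719]
204 [0.5257 0.4104 0.1884]
212 [0.526  0.4087 0.2043]
220 [0.526  0.4085 0.2222]
228 [0.5246 0.4152 0.2552]
236 [0.5251 0.4128 0.2627]
244 [0.5251 0.4125 0.2738]
252 [0.5253 0.4113 0.2822]
260 [0.5254 0.4109 0.2911]
268 [0.5255 0.4101 0.2985]
276 [0.5256 0.4096 0.3059]
284 [0.5259 0.4083 0.3113]
292 [0.5259 0.408  0.3177]
```

View pics/w29.png

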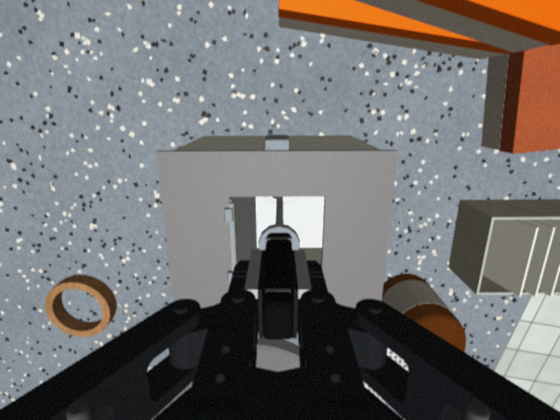

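View pics/d29.png

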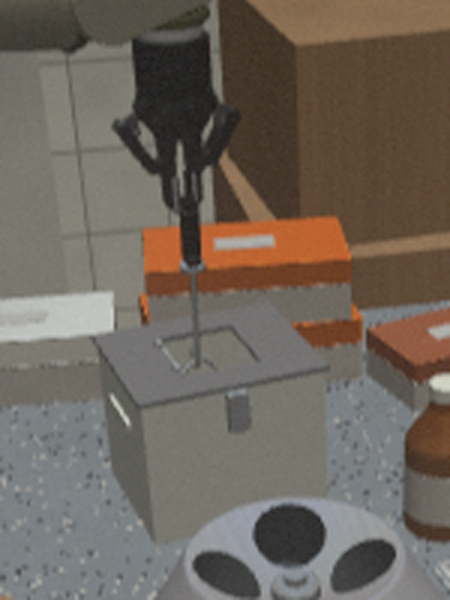

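```bash
python3 -m pendant '[[[-0.05,0.27,0],0,0],[[-0.05,0.27,0],0,0],[[-0.05,0.27,0],0,0],[[0,0,0],0,0],[[0.12,-0.6,0],0,0],[[0.12,-0.6,0],0,0],[[0.12,-0.6,0],0,0],[[0.04,-0.2,0],0,0],[[0,0,0],0,0],[[0,0,0],0,0]]' 30
python3 - <<'E'
from h import *
s,p,d=grab("wrist","w30");print(s["position"],s["ft_force"],s["wrist_torque"],s["time_s"])
C=cloud("wrist",d,s)
for v in range(180,310,8): print(v,np.round(C[v,278],4))
s,p,d=grab("side","s30");crop("s30","d30",180,0,330,200,3)
E
```

```text
time_s: 33.17
position: [0.5329, 0.3786, 0.2765]
tool_rot: [[0.191, 0.0, 0.982], [-0.982, 0.001, 0.191], [-0.001, -1.0, 0.001]]
ft_force: [0.6, -0.2, -3.0]
grip_width: 0.0119
[0.53289748 0.37855398 0.2764604 ] [ 0.61005553 -0.15106602 -2.99999184] [-0.14617309 -0.12171786  0.0491772 ] 33.1667
180 [0.5322 0.3814 0.1352]
188 [0.5327 0.3786 0.1559]
196 [0.533  0.3766 0.1759]
204 [0.5334 0.3747 0.1931]
212 [0.5336 0.3732 0.2091]
220 [0.5339 0.3715 0.2225]
228 [0.5325 0.3784 0.2562]
236 [0.5329 0.3763 0.2642]
244 [0.5331 0.3752 0.2737]
252 [0.5333 0.3741 0.2822]
260 [0.5335 0.3731 0.2901]
268 [0.5335 0.3729 0.2988]
276 [0.5337 0.3719 0.3051]
284 [0.5337 0.3718 0.3125]
292 [0.534  0.3705 0.3174]
300 [0.534  0.3703 0.3235]
308 [0.5344 0.3681 0.3265]
```

View pics/w30.png

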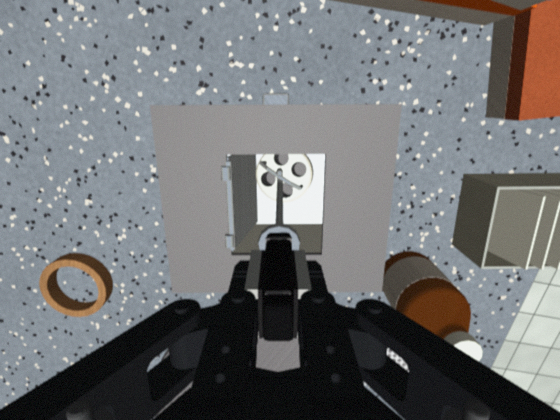

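View pics/d30.png

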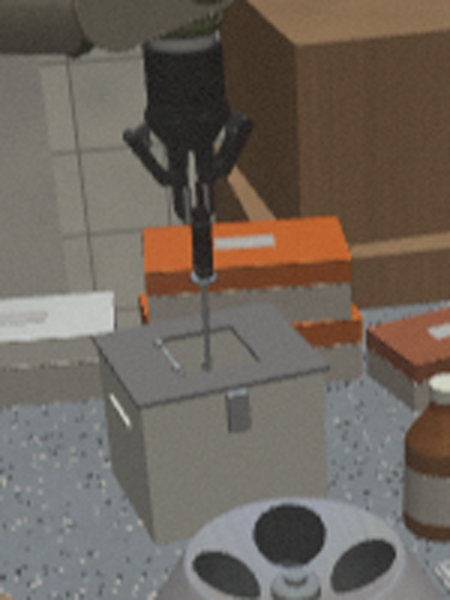

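```bash
python3 - <<'E'
from h import *
import json
s=json.load(open("pics/w30.json"));C=cloud("wrist",np.load("pics/w30.npy"),s)
X,r=tri(ray("wrist",278,232,s),ray("side",247.5,92.5));print("collar",X,r)
c,d=ray("side",247.5,92.5);print("collar by x plane",c+d*(.534-c[0])/d[0])
for u,v in [(291,158),(280,172),(270,170),(284,190),(300,175),(265,165)]: print(u,v,np.round(C[v,u],4))
im=cv2.imread("pics/w30.png");crop("w30","d31",215,140,345,330,3.1)
t=np.array([.533,.3625]);a=np.radians(11.2);R=np.array([[np.cos(a),np.sin(a)],[-np.sin(a),np.cos(a)]])
for q in [(.5322,.379),(.5329,.3786)]: print(R@(np.array(q)-t))
E
```

```text
collar [0.53523594 0.37235461 0.24846134] [0.001541763922687687, 0.0015417639226877825]
collar by x plane [0.534      0.34518678 0.26014612]
291 158 [0.5432 0.3996 0.0975]
280 172 [0.532  0.3924 0.1482]
270 170 [0.5225 0.3893 0.1325]
284 190 [0.545  0.3546 0.0673]
300 175 [0.5603 0.3768 0.0678]
265 165 [0.5167 0.392  0.1258]
[0.0024201  0.01634115]
[0.00302908 0.0158128 ]
```

View pics/d31.png

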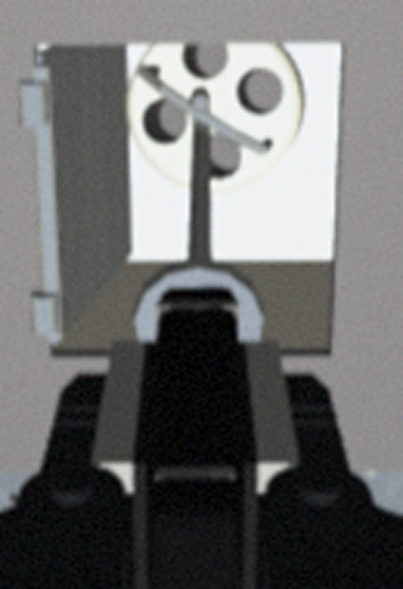

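```bash
python3 -m pendant '[[[0,0,-0.3],0,0],[[0,0,-0.4],0,0],[[0,0,-0.4],0,0],[[0,0,-0.3],0,0],[[0,0,-0.2],0,0],[[0,0,-0.2],0,0],[[0,0,-0.2],0,0],[[0,0,0],0,0],[[0,0,0],0,0]]' 60
python3 - <<'E'
from h import *
s,p,d=grab("wrist","w32");print(s["position"],s["ft_force"],s["time_s"]);crop("w32","d32",205,140,355,330,3.1)
C=cloud("wrist",d,s);np.save("pics/Cw32.npy",C)
E
```

```text
time_s: 34.02
position: [0.5331, 0.378, 0.2164]
tool_rot: [[0.19, 0.0, 0.982], [-0.982, 0.0, 0.19], [-0.0, -1.0, 0.0]]
ft_force: [0.3, 0.6, -1.5]
grip_width: 0.0118
[0.53307549 0.37795876 0.21637191] [ 0.30899797  0.56272386 -1.48503307] 34.0167
```

View pics/d32.png

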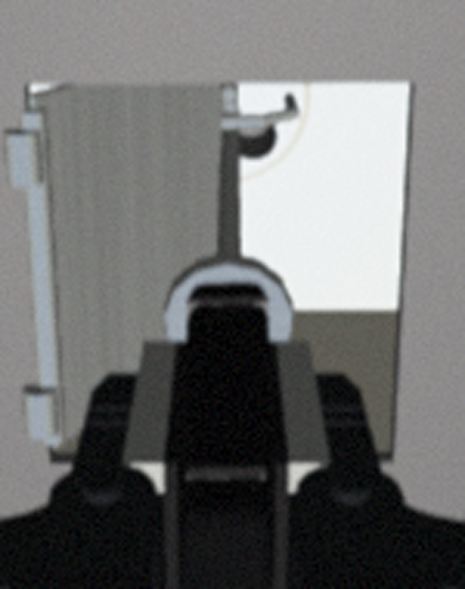

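```bash
python3 -m pendant '[[[0,0,-0.2],0,0],[[0,0,-0.15],0,0],[[0,0,0],0,0],[[0,0,0],0,0]]' 60
python3 - <<'E'
from h import *
s,p,d=grab("wrist","w33");print(s["position"],s["ft_force"],s["time_s"]);crop("w33","d33",205,140,355,330,3.1)
E
```

```text
time_s: 34.4
position: [0.5329, 0.3779, 0.2053]
tool_rot: [[0.19, -0.001, 0.982], [-0.982, -0.0, 0.19], [0.0, -1.0, -0.001]]
ft_force: [1.1, -0.2, -1.1]
grip_width: 0.0119
[0.53287261 0.37786701 0.205316  ] [ 1.11890342 -0.18886493 -1.14427587] 34.4
```

View pics/d33.png

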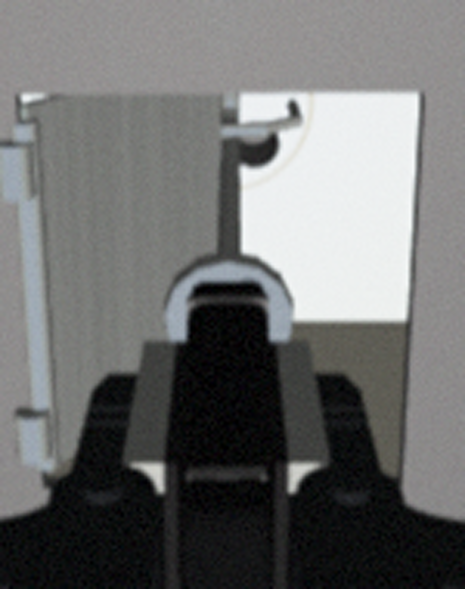

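```bash
python3 -m pendant '[[[0.04,-0.2,0],0,0],[[0.05,-0.25,0],0,0],[[0.05,-0.25,0],0,0],[[0,0,0],0,0],[[0,0,0],0,0]]' 60
python3 - <<'E'
from h import *
s,p,d=grab("wrist","w34");print(s["position"],s["ft_force"],s["time_s"]);crop("w34","d34",205,100,355,290,3.1)
E
```

```text
time_s: 34.87
position: [0.5375, 0.3562, 0.2059]
tool_rot: [[0.189, 0.0, 0.982], [-0.982, -0.0, 0.189], [0.0, -1.0, 0.0]]
ft_force: [0.7, 0.4, -1.5]
grip_width: 0.0123
[0.53745783 0.35618233 0.20593108] [ 0.69045023  0.38556746 -1.53921419] 34.8667
```

View pics/d34.png

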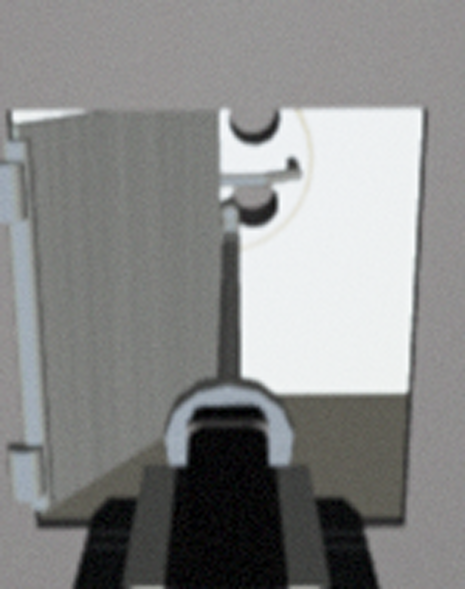

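```bash
python3 -m pendant '[[[0.02,-0.1,0],0,0],[[0.05,-0.05,0],-1,0],[[0.05,-0.05,0],-1,0],[[0.05,-0.05,0],-1,0],[[0.05,-0.05,0],-1,0],[[0.05,-0.04,0],-1,0],[[0.05,-0.04,0],-1,0],[[0.05,-0.04,0],-1,0],[[0.05,-0.04,0],-1,0],[[0.05,-0.04,0],-1,0],[[0,0,0],0,0]]' 60
python3 - <<'E'
from h import *
s,p,d=grab("wrist","w35");print(s["position"],s["ft_force"],s["time_s"]);crop("w35","d35",205,100,355,290,3.1)
E
```

```text
time_s: 35.83
position: [0.5514, 0.3418, 0.2056]
tool_rot: [[-0.562, 0.0, 0.827], [-0.827, -0.0, -0.562], [0.0, -1.0, 0.0]]
ft_force: [-0.3, -0.3, -1.9]
grip_width: 0.0121
[0.55144571 0.34176857 0.20562452] [-0.33615621 -0.33589081 -1.91678819] 35.8333
```

View pics/d35.png

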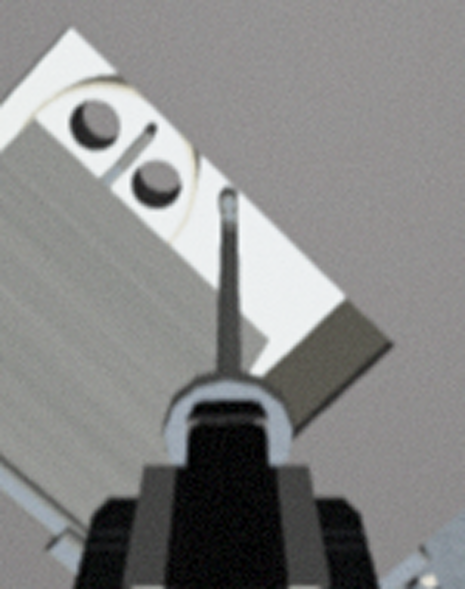

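```bash
python3 -m pendant '[[[0,0,0.3],0,0],[[0,0,0.6],0,0],[[0,0,0.7],0,0],[[0,0,0.7],0,0],[[0,0,0.8],0,0],[[0,0,0.8],0,0],[[0,0,0.8],0,0],[[0,0,0.6],0,0],[[0,0,0.2],0,0],[[0,0,0],0,0]]' 60
python3 - <<'E'
from h import *
s,p,d=grab("wrist","w36");print(s["position"],s["ft_force"],s["time_s"])
s,p,d=grab("side","s36");crop("s36","d36",160,0,340,200,3)
E
```

```text
time_s: 36.72
position: [0.5513, 0.3421, 0.3724]
tool_rot: [[-0.558, 0.003, 0.83], [-0.83, 0.001, -0.558], [-0.003, -1.0, 0.002]]
ft_force: [0.2, 0.6, -1.5]
grip_width: 0.0119
[0.55129663 0.34210884 0.37242825] [ 0.15549544  0.63032076 -1.49256891] 36.7167
```

View pics/w36.png

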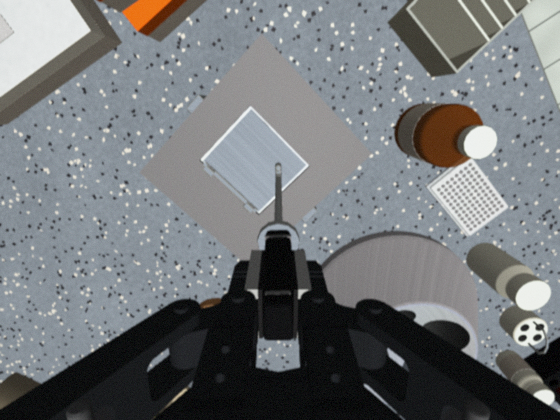

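View pics/d36.png

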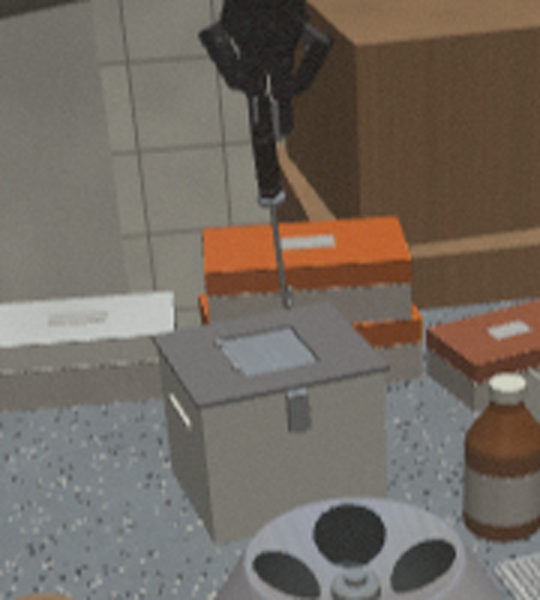

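```bash
python3 -m pendant '[[[-0.1,-0.4,0.1],-0.3,0],[[-0.2,-0.8,0],-0.5,0],[[-0.2,-1,0],-0.5,0],[[-0.2,-1,0],-0.5,0],[[-0.2,-1,0],-0.5,0],[[-0.2,-1,0],-0.5,0],[[-0.2,-1,0],-0.5,0],[[-0.2,-1,0],-0.5,0],[[-0.2,-1,0],-0.5,0],[[-0.2,-1,0],-0.5,0],[[-0.2,-1,0],-0.5,0],[[-0.2,-1,0],-0.5,0]]' 60
python3 -m pendant '[[[-0.2,-1,0],-0.5,0],[[-0.2,-1,0],-0.5,0],[[-0.2,-1,0],-0.5,0],[[-0.2,-1,-0.2],-0.5,0],[[-0.2,-1,-0.4],-0.5,0],[[-0.2,-1,-0.6],-0.5,0],[[-0.2,-1,-0.6],-0.5,0],[[-0.2,-1,-0.6],-0.5,0],[[-0.2,-1,-0.6],-0.5,0],[[-0.2,-0.9,-0.5],-0.5,0],[[0,-0.5,-0.3],-0.4,0],[[0,-0.2,0],0,0]]' 60
python3 - <<'E'
from h import *
s,p,d=grab("wrist","w37");print(s["position"],s["tool_rot"][0],s["ft_force"],s["time_s"])
E
```

```text
time_s: 37.82
position: [0.4811, 0.0048, 0.3724]
tool_rot: [[-0.892, -0.003, 0.452], [-0.452, 0.001, -0.892], [0.002, -1.0, -0.002]]
ft_force: [0.9, 0.7, -0.4]
grip_width: 0.0123
time_s: 38.82
position: [0.4211, -0.3129, 0.2566]
tool_rot: [[-1.0, -0.004, -0.004], [0.004, 0.004, -1.0], [0.004, -1.0, -0.004]]
ft_force: [-0.9, 1.0, -1.5]
grip_width: 0.0119
[ 0.42112467 -0.31293332  0.25658834] [-0.99998542 -0.0039219  -0.00371192] [-0.8726045   1.00090399 -1.53073523] 38.8167
```

View pics/w37.png

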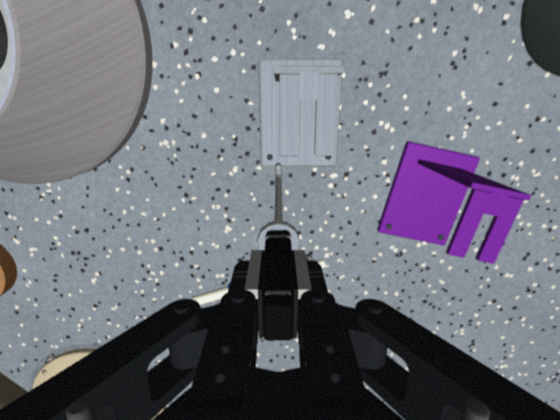

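```bash
python3 -m pendant '[[[0,-0.5,-0.4],0,0],[[0,-0.37,-0.6],0,0],[[0,0,-0.5],0,0],[[0,0,0],0,0],[[0,0,0],0,0]]' 60
python3 - <<'E'
from h import *
s,p,d=grab("wrist","w38");print(s["position"],s["time_s"])
C=cloud("wrist",d,s)
for v in range(160,310,8): print(v,np.round(C[v,278],4))
s,p,d=grab("side","s38");crop("s38","d38",160,170,320,340,4)
E
```

```text
time_s: 39.28
position: [0.4226, -0.3375, 0.2148]
tool_rot: [[-1.0, -0.0, 0.001], [-0.001, 0.001, -1.0], [0.0, -1.0, -0.001]]
ft_force: [0.7, 0.4, -1.4]
grip_width: 0.0121
[ 0.42261531 -0.33754731  0.21483381] 39.2833
160 [ 0.433  -0.3377  0.0098]
168 [ 0.4389 -0.3376  0.0867]
176 [ 0.4287 -0.3376  0.0761]
184 [ 0.4258 -0.3376  0.0968]
192 [ 0.4238 -0.3376  0.117 ]
200 [ 0.4213 -0.3376  0.1327]
208 [ 0.4191 -0.3376  0.1472]
216 [ 0.4175 -0.3376  0.1612]
224 [ 0.4241 -0.3375  0.1948]
232 [ 0.4209 -0.3375  0.2003]
240 [ 0.4197 -0.3375  0.21  ]
248 [ 0.4183 -0.3375  0.2182]
256 [ 0.4171 -0.3375  0.2259]
264 [ 0.4168 -0.3375  0.2346]
272 [ 0.415  -0.3375  0.24  ]
280 [ 0.4148 -0.3375  0.2475]
288 [ 0.4143 -0.3375  0.254 ]
296 [ 0.4134 -0.3375  0.2593]
304 [ 0.4124 -0.3375  0.264 ]
```

View pics/w38.png

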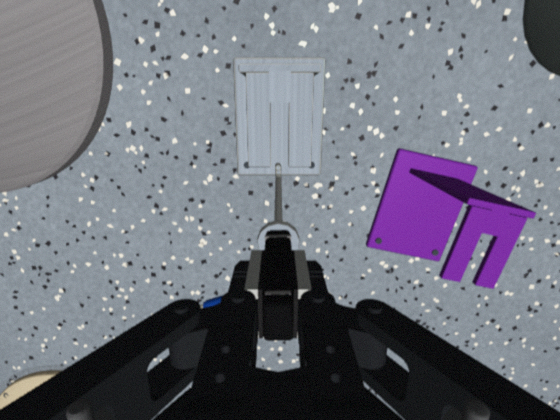

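View pics/d38.png

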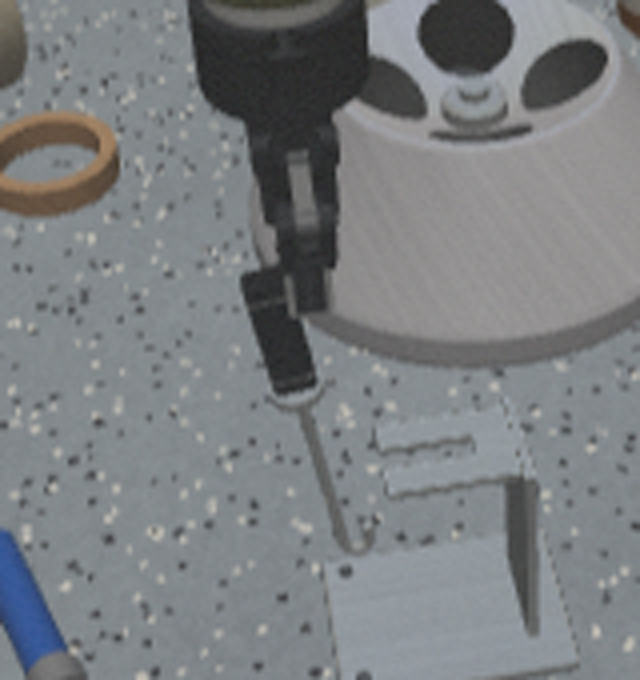

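```bash
python3 - <<'E'
from h import *
for a in [(297,400),(357,550),(297,390)]:
    c,d=ray("side",160+a[0]/4-.4,170+a[1]/4-.4);print(c+d*(-.3376-c[1])/d[1])
E
```

```text
[ 0.41222629 -0.3376      0.18356245]
[ 0.43476953 -0.3376      0.0680756 ]
[ 0.41279123 -0.3376      0.19028756]
```

```bash
python3 -m pendant '[[[0,-0.04,-0.5],0,0],[[0,0,-0.5],0,0],[[0,0,-0.27],0,0],[[0.3,0,0],0,0],[[0.5,0,0],0,0],[[0.5,0,0],0,0],[[0.5,0,0],0,0],[[0.43,0,0],0,0],[[0,0,0],0,0],[[0,0,0],0,0]]' 60
python3 - <<'E'
from h import *
s,p,d=grab("side","s39");print(s["position"],s["ft_force"],s["time_s"]);crop("s39","d39",180,190,340,330,5)
s,p,d=grab("wrist","w39");crop("w39","d39w",210,60,350,300,2.5)
E
```

```text
time_s: 40.22
position: [0.49, -0.3393, 0.1773]
tool_rot: [[-1.0, 0.001, 0.001], [-0.001, -0.001, -1.0], [-0.001, -1.0, 0.001]]
ft_force: [-0.4, 0.3, -1.0]
grip_width: 0.0119
[ 0.48996907 -0.33929043  0.17730676] [-0.41330392  0.2822755  -0.96266829] 40.2167
```

View pics/d39.png

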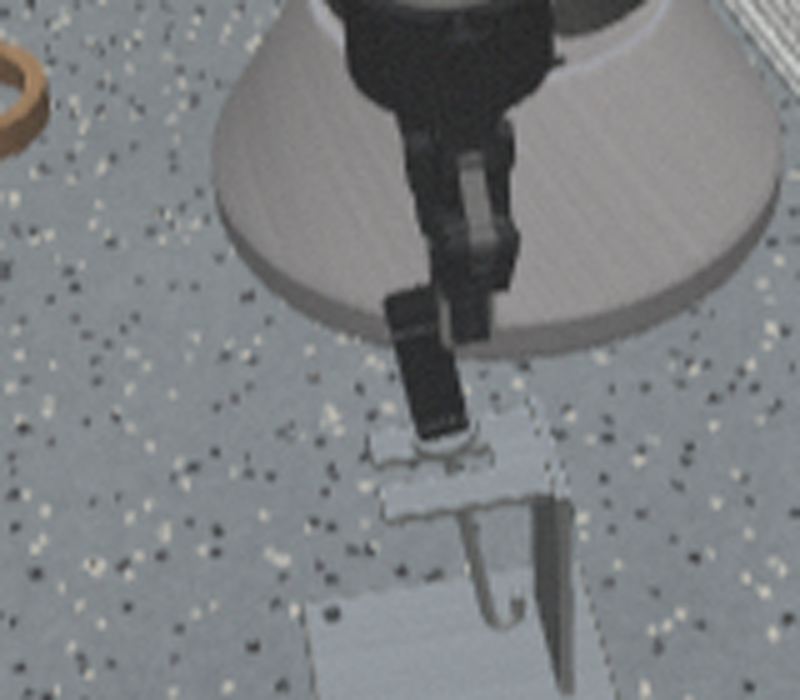

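View pics/d39w.png

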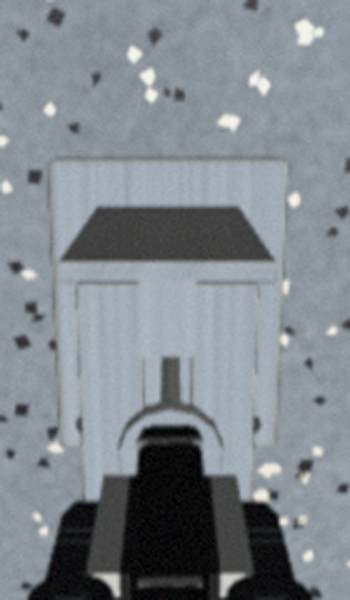

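```bash
python3 -m pendant '[[[0,0,-0.2],0,0],[[0,0,-0.15],0,0],[[0,0,-0.08],0,0],[[0,0,0],0,0]]' 40
python3 -m pendant '[[[0,0,-0.05],0,0],[[0,0,0],0,0]]' 40
python3 - <<'E'
from h import *
s,p,d=grab("side","s40");print(s["position"],s["ft_force"],s["time_s"]);crop("s40","d40",180,190,340,330,5)
E
```

```text
time_s: 40.65
position: [0.4888, -0.3393, 0.1632]
tool_rot: [[-1.0, -0.001, -0.001], [0.001, 0.001, -1.0], [0.001, -1.0, -0.001]]
ft_force: [-0.2, -0.1, -1.0]
grip_width: 0.012
time_s: 40.82
position: [0.4894, -0.3396, 0.1628]
tool_rot: [[-1.0, 0.001, -0.0], [0.0, -0.001, -1.0], [-0.001, -1.0, 0.001]]
ft_force: [0.1, 0.3, 3.1]
grip_width: 0.0119
[ 0.48940608 -0.33958165  0.16278937] [0.0643462  0.3468006  3.09557653] 40.8167
```

View pics/d40.png

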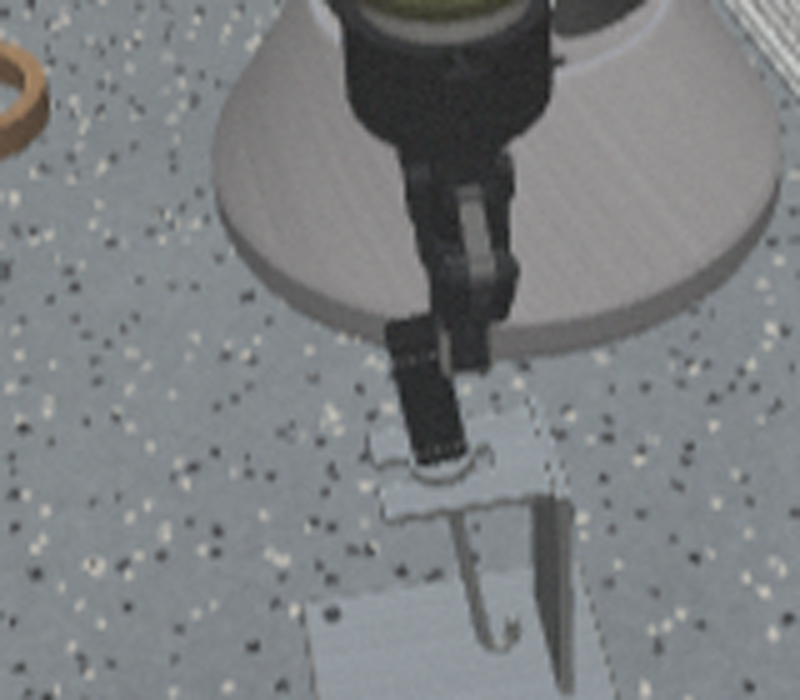

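```bash
python3 -m pendant '[[[0,0,0],0,0.6],[[0,0,0],0,0.6],[[0,0,0],0,0.6],[[0,0,0],0,0.6],[[0,0,0],0,0.6],[[0,0,0],0,0.6],[[0,0,0],0,0.6]]' 20
python3 - <<'E'
from h import *
s,p,d=grab("side","s41");print(s["position"],s["ft_force"],s["grip_width"],s["time_s"]);crop("s41","d41",180,190,340,330,5)
s,p,d=grab("wrist","w41");crop("w41","d41w",190,60,370,300,2.5)
E
```

```text
time_s: 41.45
position: [0.4892, -0.3394, 0.1622]
tool_rot: [[-1.0, -0.0, -0.0], [0.0, 0.0, -1.0], [0.0, -1.0, -0.0]]
ft_force: [0.0, 0.4, -0.5]
grip_width: 0.0511
[ 0.48916063 -0.33938486  0.16215159] [ 0.03147932  0.44150785 -0.54324484] 0.05110081903732037 41.45
```

View pics/d41.png

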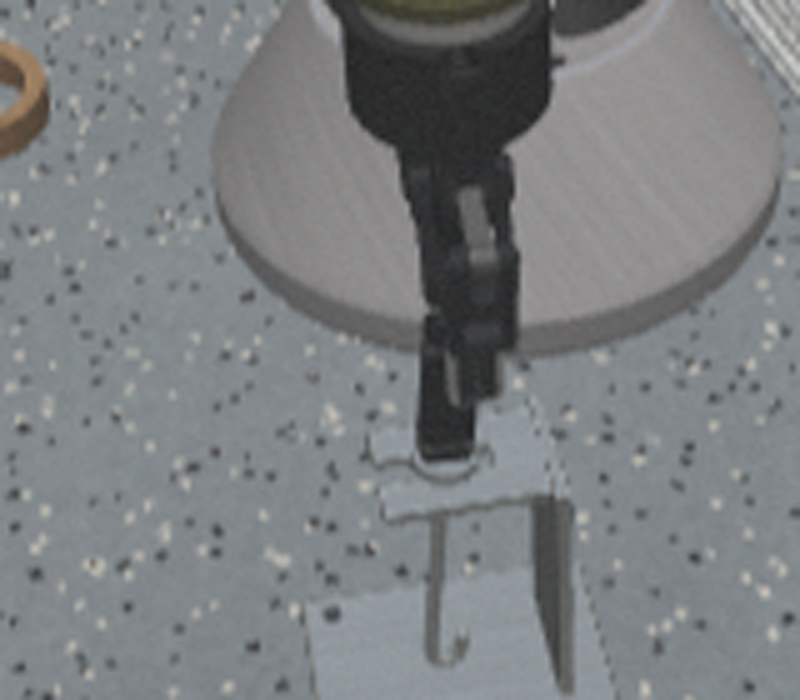

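View pics/d41w.png

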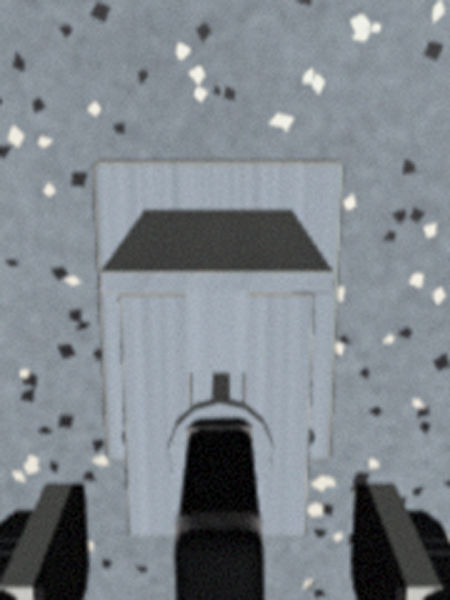

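```bash
python3 -m pendant '[[[0,0,0.2],0,0.6],[[0,0,0.6],0,0.6],[[0,0,0.8],0,0.6],[[0,0,0.8],0,0.6],[[0,0,0.8],0,0.6],[[-0.5,0,0.6],0,0.8],[[-0.7,0,0.4],0,0.8],[[-0.3,0,0],0,0.8],[[0,0,0],0,0.8],[[0,0,0],0,0.8]]' 20
python3 - <<'E'
from h import *
s,p,d=grab("side","s42");print(s["position"],s["time_s"]);crop("s42","d42",180,210,340,350,5)
s,p,d=grab("wrist","w42");C=cloud("wrist",d,s);np.save("pics/C42.npy",C);crop("w42","d42w",210,60,350,210,4)
s,p,d=grab("top","t42")
E
```

```text
time_s: 42.38
position: [0.4441, -0.3393, 0.2876]
tool_rot: [[-1.0, -0.0, -0.001], [0.001, 0.001, -1.0], [0.0, -1.0, -0.001]]
ft_force: [0.6, -0.0, -1.3]
grip_width: 0.0683
[ 0.44406526 -0.33928595  0.28761948] 42.3833
```

View pics/d42.png

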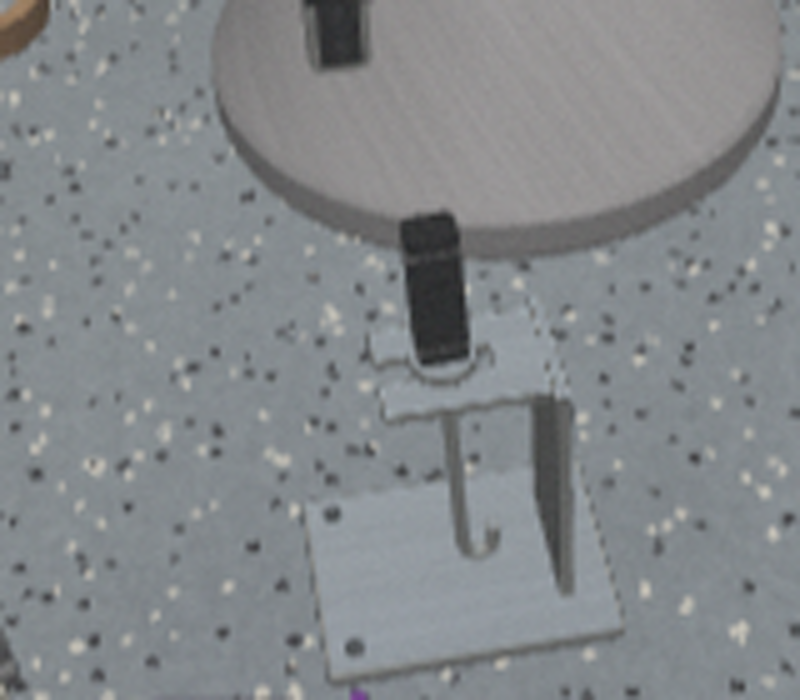

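View pics/d42w.png

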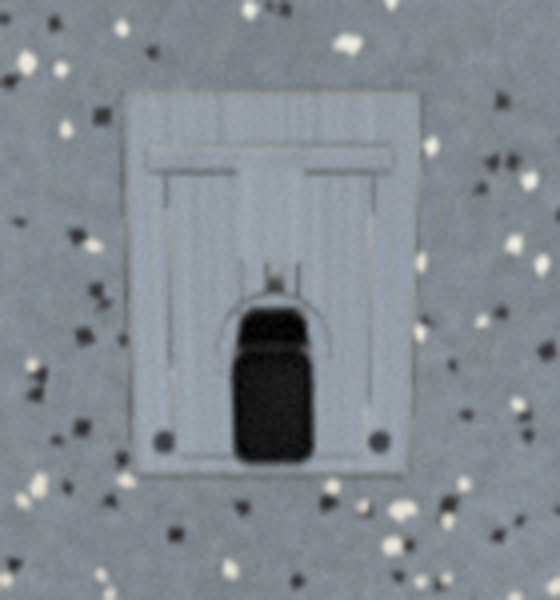

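View pics/t42.png

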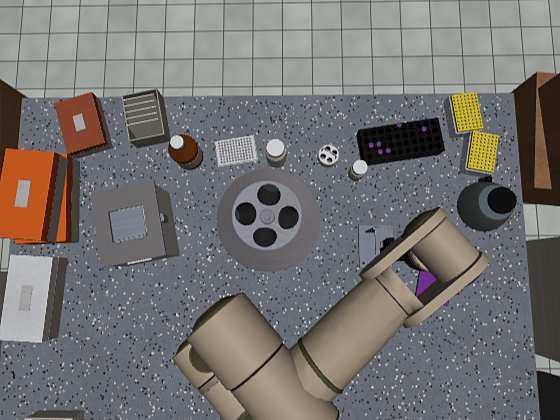

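```bash
python3 -m pendant '[[[0,0,0],0,0.8],[[0,0,0],0,0.8],[[0,0,0],0,0.8],[[0,0,0],0,0.8],[[0,0,0],0,0.8],[[0,0,0],0,0.8],[[0,0,0],0,0.8],[[0,0,0],0,0.8],[[0,0,0],0,0.8],[[0,0,0],0,0.8],[[0,0,0],0,0.8],[[0,0,0],0,0.8]]' 20
python3 - <<'E'
from h import *
s,p,d=grab("side","s43");crop("s43","d43",180,210,340,350,5);C=cloud("side",d)
a=cv2.imread("pics/s42.png").astype(int);b=cv2.imread("pics/s43.png").astype(int);print("changed px",(np.abs(a-b).max(2)[240:330,240:300]>35).sum())
m=np.zeros(d.shape,np.uint8)
# shank pixels: in crop from (450,430)->(461,535)
cv2.line(m,(180+450//5,210+430//5),(180+461//5,210+535//5),1,1)
P=C[(m>0)&(np.abs(C[...,1]+.339)<.02)];print(len(P),np.round(P[[0,len(P)//2,-1]],4))
s,p,d=grab("wrist","w43")
a=cv2.imread("pics/w42.png").astype(int);b=cv2.imread("pics/w43.png").astype(int);print("wrist changed",(np.abs(a-b).max(2)[60:190,240:320]>35).sum())
f=lambda q:(210+q[0]/4-.4,60+q[1]/4-.4)
T=[onplane("wrist",*f(q),.213,s) for q in [(236,350),(311,350),(313,460),(235,460)]];print("handle top",np.round(np.mean(T,0),4))
W=cloud("wrist",d,s);print("handle top depth",[np.round(W[v,278],4) for v in (152,160,168)])
E
```

```text
time_s: 43.53
position: [0.4442, -0.3394, 0.2882]
tool_rot: [[-1.0, 0.0, -0.0], [0.0, -0.0, -1.0], [-0.0, -1.0, 0.0]]
ft_force: [-0.1, 0.2, 0.3]
grip_width: 0.0682
changed px 118
8 [[ 0.481  -0.3431  0.0978]
 [ 0.4809 -0.3401  0.0824]
 [ 0.4851 -0.3254  0.0099]]
wrist changed 180
handle top [ 0.4766 -0.3395  0.213 ]
handle top depth [array([ 0.4836, -0.3395,  0.2128]), array([ 0.477 , -0.3395,  0.2109]), array([ 0.4712, -0.3395,  0.2136])]
```

View pics/d43.png

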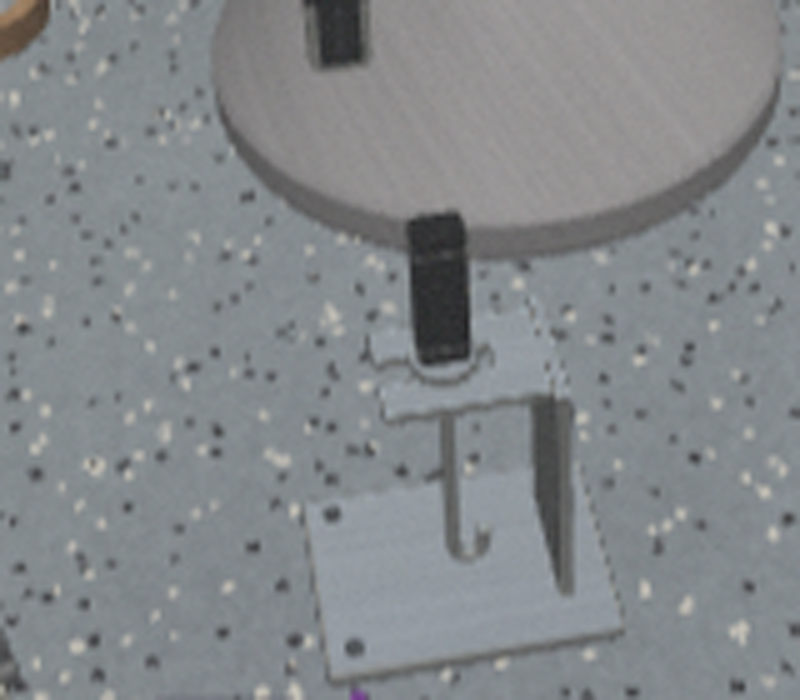

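```bash
for i in 1 2 3; do python3 -m pendant '[[[0,0,0],0,0.8],[[0,0,0],0,0.8],[[0,0,0],0,0.8],[[0,0,0],0,0.8],[[0,0,0],0,0.8],[[0,0,0],0,0.8],[[0,0,0],0,0.8],[[0,0,0],0,0.8],[[0,0,0],0,0.8],[[0,0,0],0,0.8],[[0,0,0],0,0.8],[[0,0,0],0,0.8]]' 20 >/dev/null; done
python3 - <<'E'
from h import *
s,p,d=grab("side","s44")
s,p,d=grab("wrist","w44")
E
python3 -m pendant '[[[0,0,0],0,0.8],[[0,0,0],0,0.8],[[0,0,0],0,0.8]]' 20 >/dev/null
python3 - <<'E'
from h import *
s,p,d=grab("side","s45");print(s["time_s"]);crop("s45","d45",180,210,340,350,5)
s,p,d=grab("wrist","w45")
g=lambda n:cv2.imread(f"pics/{n}.png").astype(int)
print("side",(np.abs(g("s44")-g("s45")).max(2)[240:330,240:300]>35).sum(),"wrist",(np.abs(g("w44")-g("w45")).max(2)[60:190,240:320]>35).sum())
im=cv2.imread("pics/w45.png");m=(im.max(2)<40).astype(np.uint8);m[:120]=0;m[185:]=0;m[:,:250]=0;m[:,310:]=0
n,l,st,ce=cv2.connectedComponentsWithStats(m);k=1+np.argmax(st[1:,4]);print(st[k],ce[k])
E
```

```text
46.9833
side 0 wrist 2
[269 137  19  35 593] [277.73187184 154.93929174]
```

View pics/d45.png

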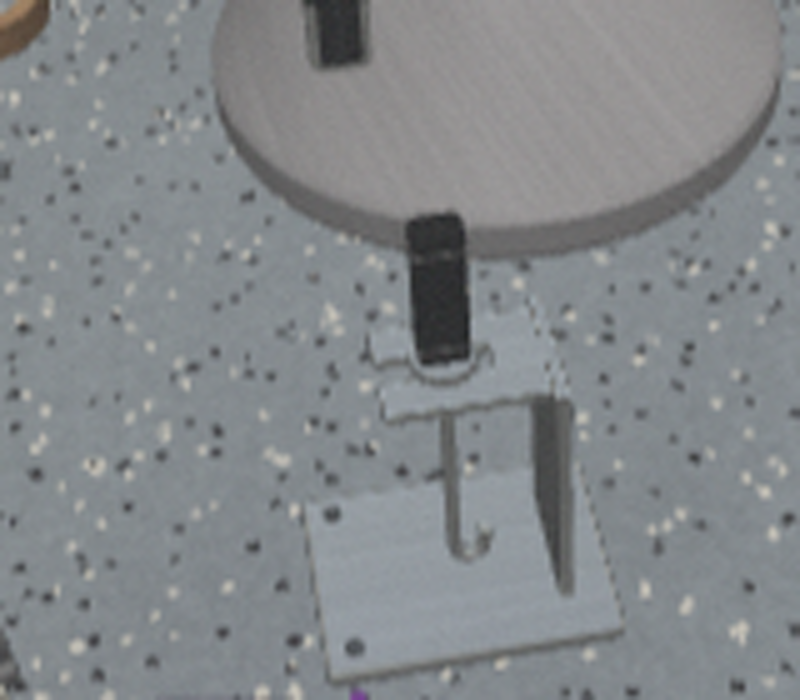

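The hook is still, upright and seated near x 0.477, y -0.339. The flap looks shut in t42 at (128,222). I'll compare the bystanders with the first top view and hand in.

```bash
python3 - <<'E'
from h import *
a=cv2.imread("pics/top0.png").astype(int);b=cv2.imread("pics/t42.png").astype(int);D=np.abs(a-b).max(2)>40
for n,(x,y,r) in dict(amber=(184,150,20),plate=(237,150,24),bottle=(276,151,14),spare=(328,154,14),jar=(359,170,12),tubmouth=(128,222,26)).items(): print(n,D[y-r:y+r,x-r:x+r].sum())
env.close_job()
E
```

```text
amber 0
plate 0
bottle 0
spare 0
jar 0
tubmouth 10
the job is handed in; nothing more can be done
```

The adapter is in the soak tub with the flap shut, and the hook hangs upright in its grey fork stand. I handed the job in at about 47 s of the 72 s allowed. `close_job` gives no verdict, so the results below are from my own measurements.

**How it went**
- The arm can only turn about vertical, so I tilted the hook in the jaws by pushing its shank against the stand's prong.
- The handle slid in the grip, so I set the hook down in the empty left bore, where it leaned at about 35°, and gripped it again there.
- With the hook at about 33–34° (the bore leans 30°, so roughly 0.07 rad off), I caught the bail and drew the adapter out along the bore.
- I carried the adapter through the flap and righted the hook to about 7° by levering its shank on the tub mouth's edge, with the adapter hanging inside.
- I then stood the adapter on the tub floor, unhooked it and pulled the hook out.

**Last checks**
- **Hook:** it rocked for a second or two after release. A pair of views at the end, about 0.3 s apart, showed no movement. It sits about 2.5 mm in front of the seat and within 1 mm across the slot.
- **Flap and adapter:** the flap looked shut, with 10 pixels changed around the mouth compared with the start. I could not see the adapter once the flap had closed.
- **Bystanders:** no pixel changes around any of the five.

**What disagreed or did not work**
- Righting the hook by loosening the grip or shaking it had no effect.
- The two estimates of the tub's mouth centre differed by about 4 mm in y.
- During the lever moves only the edge of the handle was gripped.

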